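# Seal the airtight wire tub

## Task

Draw the lid of the airtight tub wholly out from under the low wooden stand, let go of it flat on the open bench, then take it again by its handle and set it squarely on the tub's rubber seal. Press it down point by point around its edge, never with more than about 40 N, until it is fully home on the rim all round, then let go. Leave the other things on the bench where they are.

Things in the scene. Friction and masses are not known exactly. Their poses are not given: they have to be found in the camera images.
- lid: loose square grey plastic lid, 0.3 to 0.56 kg: plate 140 x 140 x 5 mm, its top 20 mm above the lid's origin. Origin: centre of its underside, at the feet of four 12 x 12 mm locating ribs that reach 15 mm below the plate (outer faces 54 mm from the centre lines) and on which it stands on the bench. z up. It starts under the stand, only the tab sticking out in front
- lid_handle (a point): point in the black bar handle at the lid's centre, 42 mm above the lid's origin (10 mm below the bar's top, 22 mm above the plate). The bar is 60 mm along the lid's y, 14 mm thick along x, 32 mm tall. At the start it is just under the stand's board and cannot be gripped until the lid is drawn out some 70 to 100 mm
- lid_tab (a point): point in the upright grey pull tab, 52 mm from the lid's centre towards its -x edge, 34 mm above the lid's origin. The tab is 24 mm long (lid's x), 10 mm thick (lid's y: pinch it so), and rises 24 mm from the plate's top. It is for pulling the lid along the bench; lifted by it the lid tips
- lid_top (a point): centre of the plate's top face (inside the foot of the handle), 20 mm above the lid's origin
- tub: square grey plastic tub, fixed to the bench, 132 x 132 mm outside, 114 mm square inside, rim 85 mm high. Origin at the centre of its underside, z up. The lid fits in any of its four quarter turns. Set loosely on the raised seal the lid's origin is 75 mm above the tub's; fully home, 70 mm (the top of its plate at 90 mm)
- tub_rim (a point): centre of the tub's mouth at its rim, 85 mm above the tub's origin. The black rubber seal, four corner sections centred 61.5 mm from both centre lines, stands 5 mm proud of the rim. Each takes about 13 N to push down and stays down; all four at once over 50 N. At the hard rim the push rises sharply. Pressing a corner may lift the opposite one; going round all four seats it
- stand: low wooden stand fixed to the bench: a board 220 mm wide (y), 150 mm deep, 8 mm thick, top at 74 mm, on two side panels 8 mm thick; clear height 66 mm. Origin on the bench under the middle of its front edge; it extends towards its +x, and the lid is drawn out towards its -x. A brown pot stands on it towards the back
- pot: bystander: brown glazed pot, 82 mm across and 58 mm tall, on the stand; origin under its centre
- scoop: bystander: white plastic scoop lying along its x, 75 x 45 x 26 mm with a handle 75 mm long towards its -x, between the tub and the stand; origin under the centre of its bowl
- wire: bystander: copper wire coil, 72 mm across, 22 mm high, on the left behind the tweezers; origin under its centre
- tweezers: bystander: steel tweezers about 170 mm long lying along their x, on the left side, 8 mm high
- pliers: bystander: black pliers about 185 mm long lying along their x, on the right side, 13 mm high
- rake: bystander: stainless root rake about 240 mm long lying along its y near the middle at the back, 10 mm high
- jar: bystander: jar, 64 mm across and 90 mm tall, right at the back; origin under its centre
- lid_corner0 (a point): a place to press: point on the plate's top face near the lid's +x +y corner, 52 mm from both centre lines
- lid_corner1 (a point): a place to press: point on the plate's top face near the lid's -x +y corner, 52 mm from both centre lines
- lid_corner2 (a point): a place to press: point on the plate's top face near the lid's -x -y corner, 52 mm from both centre lines
- lid_corner3 (a point): a place to press: point on the plate's top face near the lid's +x -y corner, 52 mm from both centre lines

How it is judged:
On the way, in this order (a step that is already met when the one before it is completed fails the run):
1. the lid lies flat on the open bench, its handle at least 50 mm out in front of the stand's edge, let go and at rest (x of lid_handle in the frame of stand below -0.05 m and height (world z) of lid below 0.004 m and angle between lid's own z axis and vertical below 0.05 rad and linear speed of lid below 0.02 m/s and contact force between lid and the fingers below 0.1 N), for 0.2 s.
2. the lid is lifted, held by its handle (height (world z) of lid above 0.03 m and horizontal distance between the grasp point and lid_handle below 0.03 m and contact force between lid and the fingers above 2 N), for 0.1 s.
3. the lid rests on the raised seal of the tub, squarely within 6 mm and not yet pressed down (horizontal distance between lid_top and tub_rim below 0.006 m and z of lid_top in the frame of tub between 0.0925 and 0.098 m and angle between lid's own z axis and vertical below 0.08 rad and contact force between lid and tub above 0.5 N), for 0.15 s.
At the end, for the whole second after the job is handed in: all four corners of the lid are within 1.8 mm of fully home on the tub's rim (plate's top 90 mm above the tub's origin), the lid is centred on the tub within 6 mm, at rest and let go (z of each of lid_corner0, lid_corner1, lid_corner2, lid_corner3 in the frame of tub below 0.0918 m and z of lid_top in the frame of tub above 0.087 m and horizontal distance between lid_top and tub_rim below 0.006 m and linear speed of lid below 0.02 m/s and contact force between lid and the fingers below 0.1 N); the robot touches nothing.
It fails at once if the lid is pressed onto the tub with more than 45 N (contact force between lid and tub above 45 N).
It fails at once if a bystander is moved more than 25 mm (distance of any of pot, scoop, wire, tweezers, pliers, rake, jar from where it was at the start of the episode above 0.025 m).
It also fails if it takes over 70 s, if anything falls off the work surface, if the arm or the gripper's body presses on something with over 40 N, if the wrist force passes 120 N, or if a joint passes its speed limit or range.

## Robot

A 6-joint arm with a two-finger parallel gripper is mounted at the origin on the work surface. World frame = base frame: x ahead of the robot, y to its left, z up, the work surface at z = 0. Lengths are in m, angles in rad, forces in N, time in s.
With the tool pointing down it reaches from about 0.275 to 0.725 m from the base axis. Payload 15.9 kg.
Tool frame: the origin (TCP) lies between the finger pads; the fingertips stand 19 mm ahead of it and the grasp point (between the pads) is the TCP (bot.tips_ahead is the distance from the TCP to the fingertips, in m); z points along the fingers, y is the direction in which the jaws open and shut (so a half turn about z gives the same grasp; the last joint's range is limited). The gripper opens to 85 mm and grips with 20 to 120 N. Pads are 22 mm wide; open, the fingers measure 114 mm over their backs; the gripper's body (76 mm by 85 mm) begins 54 mm behind the grasp point. The pads swing forward as they close: fully open they stand 13 mm farther back than shut.
Start: joints at [1.124, 0.213, -0.034, 1.323, 0, 1.571], TCP at [0.216, 0.451, 0.25] pointing down, gripper open.
Joint ranges: [-2.98, 2.98], [-0.74, 1.72], [-1.14, 1.35], [-2.1, 2.04], [-1.57, 1.44], [-3.14, 3.14]. Speed limits (rad/s): [1.89, 1.89, 2.39, 2.57, 3.14, 3.14].

## Interface

Orientations are given as a unit quaternion [w, x, y, z].
In Python, from station import bot gives the robot as it stands. The module is installed in compiled form; this text tells all that it offers.
- The arm moves only by the tool play_rows, never from a script. Its argument "steps" is a list of rows, each an object of numbers: "dx", "dy", "dz": the shift along the tool's x, y, z in mm; "rx", "ry", "rz": the turn, a rotation vector about the tool's x, y, z in degrees. In form: [{"dx": .., "dy": .., "dz": .., "rx": .., "ry": .., "rz": ..}, ...]. A call has 1 to 10 rows; each row shifts and turns the commanded pose from where the row before left it, along the tool's axes as they then stand; what a row does not reach is not made up. A row lasts 1/8 s, in which the tool goes at most 62.5 mm and 10.7 degrees, less where a joint would pass 70% of its speed; a pose out of reach is approached as far as the arm can. A call with a gripper value outside its range is refused whole. "jaw" is the opening in per cent of the stroke, from 0 (shut) to 100 (fully open), set as the call begins (left out, the last holds). The fingers move at their own pace and stop on an object; "squeeze" is the grip in N (left out, the last holds). Time passes only in rows, so rows that do not move let the fingers close. It gives the time, the measured TCP pose, the force and the opening at its end, in the units of the state.
- bot.read_state(): the state, without advancing time (a new reading comes with each control period).
- bot.get_image(name): name is "scene" or "top" or "wrist"; returns a dict with "pixels" (400x640x3 uint8, blue, green, red), "fx", "fy", "cx", "cy" (pixels), "world_from_camera" (4x4, takes a point from camera to world coordinates). Camera axes: x right, y down, z forward; pixel columns grow to the right and rows downward; lengths in m; the calibration is good to about 2 mm. The wrist camera is an equidistant fisheye: a pixel r from the principal point sees the ray r / f radians off the axis. A picture is of the moment at which its call begins. There is no depth.
- bot.job_done(): hands the job in, once; it reports no verdict.
Trained networks look in the newest picture that a camera, given by its name, has taken for a name from the list of things; names that differ only in an ending like _2 or _b are one class to them, and where a whole thing is asked for, a point or a joint stands for the part that bears it (a point fixed in the world has none). Each returns a list of dicts, best first, with "conf" (0 to 1); they miss things now and then, are a little off and sometimes report something else, mostly with a low value. They report only what shows in the picture. A call takes as long as a camera call.
- bot.silhouettes(label, camera): "region" (400x640 bool, what is visible of it) and "uv" ([column, row] in pixels, amid what is visible of it).
- bot.landmark_of(label, camera): "uv" ([column, row] in pixels: a listed point, or the origin of a listed thing).
The state is a dict: "t": time; "joint_positions": joint angles; "qvel": joint speeds; "joint_torque": joint torques, N m; "ee_pos": TCP position; "tool_rot": TCP orientation; "contact_force": force on the tool from outside, world axes, zero at the start; "moment": the same for the moment, N m; "opening": opening from 0.0 (shut) to 1.0 (fully open).
Only numpy, scipy, OpenCV 4.12 (cv2) and the standard library are available. Lean on these libraries where they do the work, as an engineer would, in place of code of your own. Each camera call takes 0.05 s, during which the arm holds its last target.

## Working session

There is one attempt and no reset: what is moved stays moved. The work goes in short steps, Python scripts to look and compute and a tool call to move; the robot and the scene stay as the last step left them, time stands still between calls to the robot, and variables do not carry over. Pictures are saved under pics/ and viewed, and the job is handed in when it is done.

Besides the shell and the picture viewer there is one more tool, called after ">>>" by a JSON object that holds its "op" and its "data", one argument or row to a line. play_rows: Moves the arm, as the interface text tells. Its arguments: {"type":"object","properties":{"steps":{"type":"array"},"jaw":{"type":"number"},"squeeze":{"type":"number"}},"required":["steps"]}

```bash
mkdir -p pics
cat > h.py <<'E'
import numpy as np, cv2
from scipy.spatial.transform import Rotation as R
from station import bot
def img(cam,name=None):
    d=bot.get_image(cam)
    if name: cv2.imwrite('pics/'+name+'.png',d['pixels'])
    return d
def ray(d,uv,cam):
    x=(uv[0]-d['cx'])/d['fx']; y=(uv[1]-d['cy'])/d['fy']
    if cam=='wrist':
        r=np.hypot(x,y); s=np.sin(r)/r if r>1e-9 else 1.
        v=np.array([x*s,y*s,np.cos(r)])
    else: v=np.array([x,y,1.])
    T=np.array(d['world_from_camera']); return T[:3,3],T[:3,:3]@v
def at(d,uv,cam,z):
    o,v=ray(d,uv,cam); return o+v*(z-o[2])/v[2]
def proj(d,P,cam):
    T=np.linalg.inv(np.array(d['world_from_camera'])); p=T[:3,:3]@np.array(P)+T[:3,3]
    if cam=='wrist':
        r=np.hypot(p[0],p[1]); th=np.arctan2(r,p[2]); x,y=p[0]/r*th,p[1]/r*th
    else: x,y=p[0]/p[2],p[1]/p[2]
    return np.array([d['cx']+d['fx']*x,d['cy']+d['fy']*y])
def st():
    s=bot.read_state(); print('t',s['t'],'p',np.round(s['ee_pos'],4),'q',np.round(s['tool_rot'],4),'F',np.round(s['contact_force'],2),'open',round(s['opening'],3),'J',np.round(s['joint_positions'],3)); return s
E
python3 - <<'E'
from h import *
s=st(); print(R.from_quat(np.array(s['tool_rot']),scalar_first=True).as_matrix().round(3))
for c in ['scene','top','wrist']:
    d=img(c,c+'0'); print(c,d['fx'],np.array(d['world_from_camera']).round(3).tolist())
for n,z in [('lid_tab',.034),('lid_handle',.042),('lid_top',.02),('tub_rim',.085),('tub',0),('stand',0),('pot',.074),('scoop',0),('wire',0),('tweezers',0),('pliers',0),('rake',0),('jar',0)]:
    for c in ['scene','top']:
        d=img(c) if False else None
        r=bot.landmark_of(n,c)
        if r: 
            if not 'D'+c in globals(): globals()['D'+c]=bot.get_image(c)
            print(n,c,np.round(r[0]['uv'],1),round(r[0]['conf'],2),at(globals()['D'+c],r[0]['uv'],c,z).round(4))
E
```

```text
t 0.0 p [0.2159 0.4506 0.2498] q [-2.000e-04  2.215e-01  9.752e-01 -6.000e-04] F [ 0.17  0.7  -0.54] open 1.002 J [ 1.124  0.213 -0.035  1.324  0.     1.571]
[[-0.902  0.432 -0.001]
 [ 0.432  0.902 -0.001]
 [ 0.    -0.001 -1.   ]]
scene 365.3293408267877 [[-0.522, 0.726, -0.448, 1.159], [0.853, 0.447, -0.27, 0.313], [0.004, -0.523, -0.852, 1.117], [0.0, 0.0, 0.0, 1.0]]
top 513.393576199473 [[0.024, -0.985, 0.173, 0.385], [-1.0, -0.024, -0.001, -0.017], [0.006, -0.173, -0.985, 1.394], [0.0, 0.0, 0.0, 1.0]]
wrist 309.70691628693146 [[0.432, 0.862, 0.266, 0.147], [0.902, -0.412, -0.129, 0.483], [-0.002, 0.296, -0.955, 0.373], [0.0, 0.0, 0.0, 1.0]]
lid_tab scene [292.7 169.2] 0.8 [ 0.5299 -0.1871  0.034 ]
lid_tab top [378.1 240.9] 0.81 [ 0.5236 -0.1872  0.034 ]
lid_handle scene [283.5 168.4] 0.54 [ 0.5491 -0.214   0.042 ]
lid_handle top [373.9 219.6] 0.78 [ 0.5792 -0.1749  0.042 ]
lid_top scene [285.7 179.2] 0.69 [ 0.5728 -0.1902  0.02  ]
lid_top top [372.8 219.2] 0.73 [ 0.5834 -0.1745  0.02  ]
tub_rim scene [382.4 220.6] 0.56 [0.5783 0.1948 0.085 ]
tub_rim top [355.1 241. ] 0.75 [ 0.516
[... 297 characters left out ...]
74.1 174.5] 0.6 [ 0.6947 -0.1712  0.074 ]
scoop scene [341.5 188.3] 0.73 [ 0.4883 -0.0026  0.    ]
scoop top [302.  256.5] 0.71 [0.4798 0.0144 0.    ]
wire scene [437.9 278.9] 0.61 [0.6267 0.4289 0.    ]
wire top [154.7 197.8] 0.72 [0.6312 0.4247 0.    ]
tweezers scene [459.7 245.7] 0.51 [0.4805 0.4475 0.    ]
tweezers top [373.2 220.3] 0.72 [ 0.5833 -0.1779  0.    ]
pliers scene [242.  143.4] 0.78 [ 0.5103 -0.4441  0.    ]
pliers top [467.5 246. ] 0.63 [ 0.519  -0.4348  0.    ]
rake scene [301.3 243.2] 0.8 [ 0.7499 -0.0079  0.    ]
rake top [314.8 162.1] 0.85 [ 0.7435 -0.014   0.    ]
jar scene [225.5 168. ] 0.88 [ 0.6391 -0.4225  0.    ]
jar top [464.5 204.3] 0.93 [ 0.634  -0.4297  0.    ]
```

View pics/scene0.png

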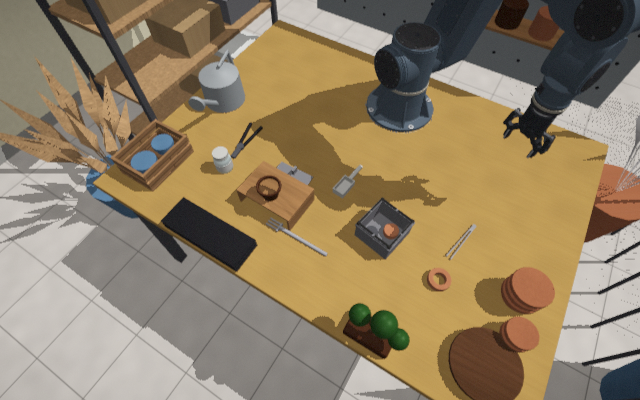

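View pics/top0.png

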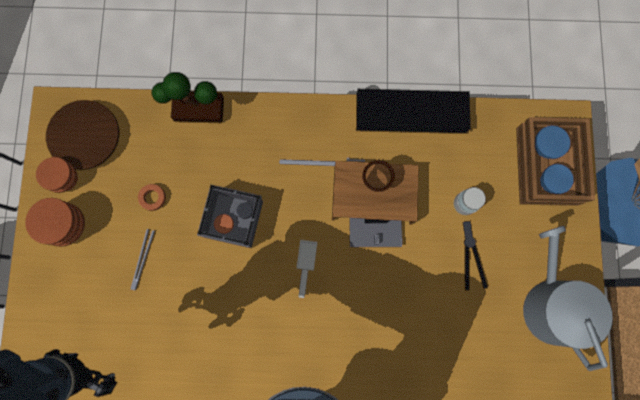

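View pics/wrist0.png

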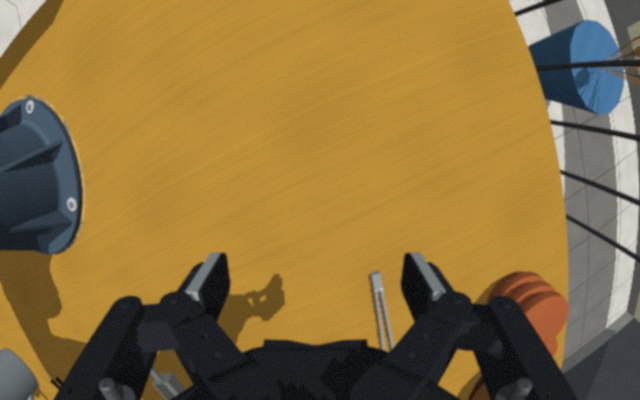

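Run:
```python
import cv2
a=cv2.imread('pics/top0.png'); cv2.imwrite('pics/topz.png',cv2.resize(a[170:290,180:460],None,fx=2.8,fy=2.8,interpolation=cv2.INTER_CUBIC))
```

```text
(no output)
```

View pics/topz.png

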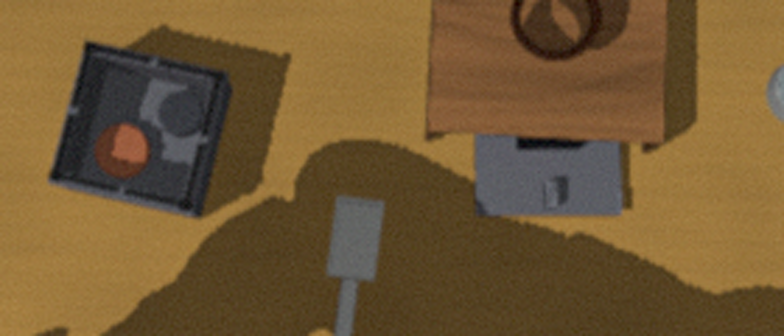

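Run:
```python
from h import *
print('tips',bot.tips_ahead)
d=img('top'); e=img('scene')
f=lambda z,h:at(d,[180+z[0]/2.8,170+z[1]/2.8],'top',h).round(4)
a,b=f((428,135),.074),f((663,145),.074);print('standfront',a,b,(a+b)/2,np.linalg.norm(a-b),np.degrees(np.arctan2((a-b)[0],(a-b)[1])))
a,b=f((475,215),.02),f((621,215),.02);print('lidfront',a,b,(a+b)/2,np.linalg.norm(a-b),np.degrees(np.arctan2((a-b)[0],(a-b)[1])))
print('tabtop',f((551,183),.044))
for n,z in [('tub',.085),('lid',.02)]:
  for D,c in ((d,'top'),(e,'scene')):
    r=bot.silhouettes(n,c)
    for q in r[:2]:
        m=q['region'].astype(np.uint8); 
        cs=max(cv2.findContours(m,0,1)[0],key=cv2.contourArea); 
        print(n,c,q['conf'],m.sum(),cv2.minAreaRect(cs))
c=[f(p,.085) for p in [(88,42),(230,80),(203,215),(52,182)]]
print('rim',c,np.mean(c,0),[np.linalg.norm(c[i]-c[i-1]).round(4) for i in range(4)])
for u,v in ((0,1),(3,2),(0,3),(1,2)):
  w=c[v]-c[u];print(np.degrees(np.arctan2(w[1],w[0])))
T='scene'; im=e['pixels']; cv2.imwrite('pics/scz.png',cv2.resize(im[150:270,220:430],None,fx=3.6,fy=3.6,interpolation=cv2.INTER_CUBIC))
```

```text
tips 0.019
standfront [ 0.5757 -0.0646  0.074 ] [ 0.5716 -0.2826  0.074 ] [ 0.57365 -0.1736   0.074  ] 0.2180385516370901 1.0774541487123974
lidfront [ 0.5074 -0.1128  0.02  ] [ 0.5107 -0.2525  0.02  ] [ 0.50905 -0.18265  0.02   ] 0.1397389709422536 -1.3531919537797235
tabtop [ 0.5371 -0.1825  0.044 ]
tub top 0.39 1456 ((375.5, 232.5), (29.0, 53.0), 90.0)
tub top 0.35 634 ((473.3197937011719, 255.47715759277344), (67.96968841552734, 21.374114990234375), 85.91438293457031)
tub scene 0.64 300 ((294.501708984375, 172.9342498779297), (34.82352828979492, 9.176470756530762), 28.07248878479004)
tub scene 0.57 2198 ((383.22161865234375, 227.12368774414062), (47.72344970703125, 50.13005828857422), 39.47246170043945)
lid top 0.81 1411 ((375.0, 232.0), (28.0, 52.0), 90.0)
lid top 0.31 677 ((469.15380859375, 200.73077392578125), (24.684158325195312, 32.72731018066406), 56.3099365234375)
lid scene 0.73 299 ((294.8692932128906, 172.31423950195312), (35.69294357299805, 9.481996536254883), 28.300756454467773)
rim [array([0.6536, 0.2531, 0.085 ]), array([0.621 , 0.1199, 0.085 ]), array([0.4956, 0.1392, 0.085 ]), array([0.5224, 0.2783, 0.085 ])] [0.57315  0.197625 0.085   ] [np.float64(0.1336), np.float64(0.1371), np.float64(0.1269), np.float64(0.1417)]
-103.75250298124568
-100.9053864132638
169.12743139350053
171.2504043853688
```

View pics/scz.png

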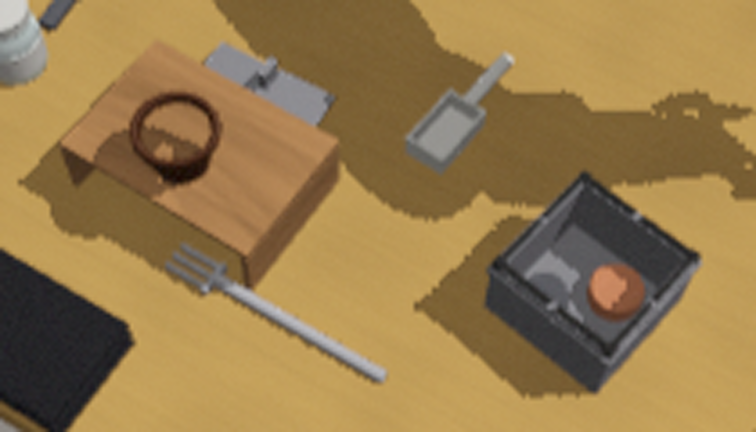

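>>> {"op": "play_rows", "data": {
  "steps": [
    {"dx":-40,"dy":-32},
    {"dx":-46,"dy":-36},
    {"dx":-46,"dy":-36},
    {"dx":-46,"dy":-36},
    {"dx":-46,"dy":-36},
    {"dx":-46,"dy":-36},
    {"dx":-46,"dy":-36},
    {"dx":-46,"dy":-36},
    {"dx":-46,"dy":-36},
    {"dx":-46,"dy":-36}
  ]
}}

```text
invalid input at $.steps[0]: expected keys dx, dy, dz, rx, ry, rz
```

>>> {"op": "play_rows", "data": {
  "steps": [
    {"rz":-8.5,"dz":20},
    {"rz":-8.5,"dz":30},
    {"rz":-8.5,"dz":20},
    {}
  ]
}}

```text
invalid input at $.steps[0]: expected keys dx, dy, dz, rx, ry, rz
```

Run:
```python
from h import *
s=st(); d=img('wrist','w1')
for n,z in [('lid_tab',.034),('lid_handle',.042),('stand',0),('scoop',0)]:
    for r in bot.landmark_of(n,'wrist')[:2]: print(n,r['uv'],r['conf'],at(d,r['uv'],'wrist',z).round(4))
```

```text
t 1.85 p [0.216  0.4509 0.2503] q [-0.      0.2215  0.9752 -0.    ] F [0.77 0.31 0.25] open 1.001 J [ 1.124  0.213 -0.034  1.323  0.     1.571]
scoop [175.1, 386.6] 0.74 [0.4883 0.002  0.    ]
```

View pics/w1.png

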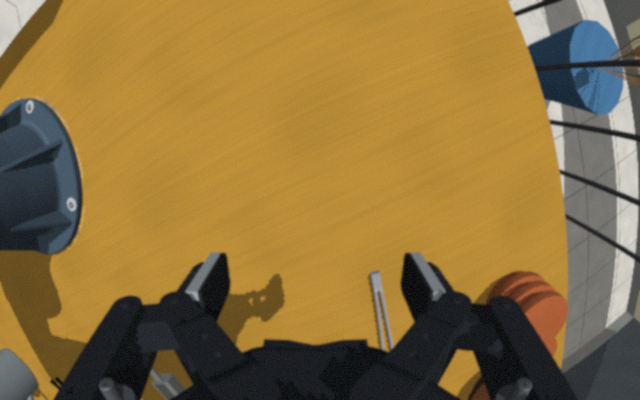

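>>> {"op": "play_rows", "data": {
  "steps": [
    {"dx":-40,"dy":-32,"dz":0,"rx":0,"ry":0,"rz":0},
    {"dx":-46,"dy":-36,"dz":0,"rx":0,"ry":0,"rz":0},
    {"dx":-46,"dy":-36,"dz":0,"rx":0,"ry":0,"rz":0},
    {"dx":-46,"dy":-36,"dz":0,"rx":0,"ry":0,"rz":0},
    {"dx":-46,"dy":-36,"dz":0,"rx":0,"ry":0,"rz":0},
    {"dx":-46,"dy":-36,"dz":0,"rx":0,"ry":0,"rz":0},
    {"dx":-46,"dy":-36,"dz":0,"rx":0,"ry":0,"rz":0},
    {"dx":-46,"dy":-36,"dz":0,"rx":0,"ry":0,"rz":0},
    {"dx":-46,"dy":-36,"dz":0,"rx":0,"ry":0,"rz":0},
    {"dx":-46,"dy":-36,"dz":0,"rx":0,"ry":0,"rz":0}
  ]
}}

```text
t: 3.35
ee_pos: [0.4722, -0.0683, 0.2505]
tool_rot: [0.0, 0.222, 0.975, 0.0]
contact_force: [1.7, 0.8, -0.3]
opening: 0.999
```

>>> {"op": "play_rows", "data": {
  "steps": [
    {"dx":0,"dy":0,"dz":20,"rx":0,"ry":0,"rz":-8.5},
    {"dx":0,"dy":0,"dz":30,"rx":0,"ry":0,"rz":-8.5},
    {"dx":0,"dy":0,"dz":20,"rx":0,"ry":0,"rz":-8.5},
    {"dx":0,"dy":0,"dz":0,"rx":0,"ry":0,"rz":0}
  ]
}}

```text
t: 3.85
ee_pos: [0.4708, -0.0662, 0.1793]
tool_rot: [-0.001, 0.001, 1.0, 0.0]
contact_force: [-0.3, 0.7, -0.2]
opening: 0.999
```

Run:
```python
from h import *
s=st(); d=img('wrist','w2')
for n,z in [('lid_tab',.034),('lid_handle',.042)]:
    for r in bot.landmark_of(n,'wrist')[:2]: print(n,r['uv'],r['conf'],at(d,r['uv'],'wrist',z).round(4))
```

```text
t 3.85 p [ 0.4708 -0.0662  0.1793] q [-1.1e-03  1.3e-03  1.0e+00  1.0e-04] F [-0.26  0.66 -0.15] open 0.999 J [-0.14   0.19  -0.244  1.139 -0.    -0.137]
lid_tab [199.1, 246.7] 0.56 [ 0.5263 -0.1837  0.034 ]
lid_tab [603.7, 279.7] 0.25 [0.6069 0.3782 0.034 ]
```

View pics/w2.png

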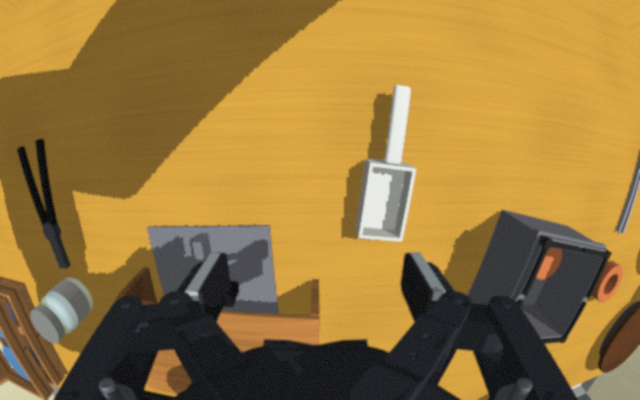

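>>> {"op": "play_rows", "data": {
  "steps": [
    {"dx":-10,"dy":-39,"dz":10,"rx":0,"ry":0,"rz":0},
    {"dx":-20,"dy":-40,"dz":20,"rx":0,"ry":0,"rz":0},
    {"dx":-10,"dy":-38,"dz":20,"rx":0,"ry":0,"rz":0},
    {"dx":0,"dy":0,"dz":0,"rx":0,"ry":0,"rz":0}
  ]
}}

```text
t: 4.5
ee_pos: [0.5115, -0.1853, 0.1296]
tool_rot: [-0.0, 0.003, 1.0, 0.0]
contact_force: [-0.2, 1.0, 0.1]
opening: 0.996
```

Run:
```python
from h import *
s=st(); d=img('wrist','w3')
for n,z in [('lid_tab',.034),('lid_handle',.042)]:
    for r in bot.landmark_of(n,'wrist')[:2]: print(n,r['uv'],r['conf'],at(d,r['uv'],'wrist',z).round(4))
```

```text
t 4.5 p [ 0.5115 -0.1853  0.1296] q [-4.0e-04  3.2e-03  1.0e+00  0.0e+00] F [-0.24  0.96  0.07] open 0.996 J [-0.347  0.355 -0.154  1.063 -0.    -0.341]
lid_tab [320.2, 230.0] 0.58 [ 0.5269 -0.1818  0.034 ]
lid_handle [323.4, 295.4] 0.77 [ 0.5819 -0.1792  0.042 ]
```

View pics/w3.png

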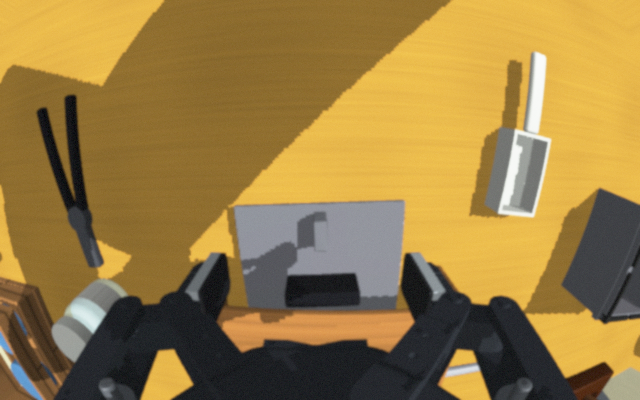

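Run:
```python
from h import *
d=img('wrist')
a,b=[at(d,p,'wrist',.02) for p in ((234,206),(404,201))]
print(a,b,(a+b)/2,np.linalg.norm(a-b),np.degrees(np.arctan2(b[0]-a[0],b[1]-a[1])))
for p in ((316,220),(328,219),(317,251),(329,249)): print(at(d,p,'wrist',.044).round(4))
```

```text
[ 0.51309955 -0.24945769  0.02      ] [ 0.50914674 -0.1107618   0.02      ] [ 0.51112314 -0.18010974  0.02      ] 0.1387522024542336 -1.6324774389201866
[ 0.5159 -0.1826  0.044 ]
[ 0.5151 -0.1739  0.044 ]
[ 0.5411 -0.1819  0.044 ]
[ 0.5394 -0.1728  0.044 ]
```

>>> {"op": "play_rows", "data": {
  "jaw": 60,
  "squeeze": 40,
  "steps": [
    {"dx":-16.5,"dy":5.3,"dz":17,"rx":0,"ry":0,"rz":-1.6},
    {"dx":0,"dy":0,"dz":30,"rx":0,"ry":0,"rz":0},
    {"dx":0,"dy":0,"dz":30,"rx":0,"ry":0,"rz":0},
    {"dx":0,"dy":0,"dz":9.5,"rx":0,"ry":0,"rz":0},
    {"dx":0,"dy":0,"dz":0,"rx":0,"ry":0,"rz":0}
  ]
}}

```text
t: 5.32
ee_pos: [0.5281, -0.1777, 0.0444]
tool_rot: [0.0, -0.013, 1.0, -0.0]
contact_force: [-0.3, -0.0, 0.8]
opening: 0.603
```

>>> {"op": "play_rows", "data": {
  "jaw": 0,
  "steps": [
    {"dx":0,"dy":0,"dz":0,"rx":0,"ry":0,"rz":0},
    {"dx":0,"dy":0,"dz":0,"rx":0,"ry":0,"rz":0},
    {"dx":0,"dy":0,"dz":0,"rx":0,"ry":0,"rz":0},
    {"dx":0,"dy":0,"dz":0,"rx":0,"ry":0,"rz":0},
    {"dx":0,"dy":0,"dz":0,"rx":0,"ry":0,"rz":0}
  ]
}}

```text
t: 5.95
ee_pos: [0.5286, -0.1786, 0.0449]
tool_rot: [0.001, -0.013, 1.0, -0.0]
contact_force: [-2.0, -1.2, 8.4]
opening: 0.107
```

Run:
```python
from h import *
s=st(); d=img('wrist','w4')
```

```text
t 5.95 p [ 0.5286 -0.1786  0.0449] q [ 8.000e-04 -1.280e-02  9.999e-01 -5.000e-04] F [-2.01 -1.21  8.41] open 0.107 J [-0.326  0.452 -0.24   0.877 -0.    -0.351]
```

View pics/w4.png

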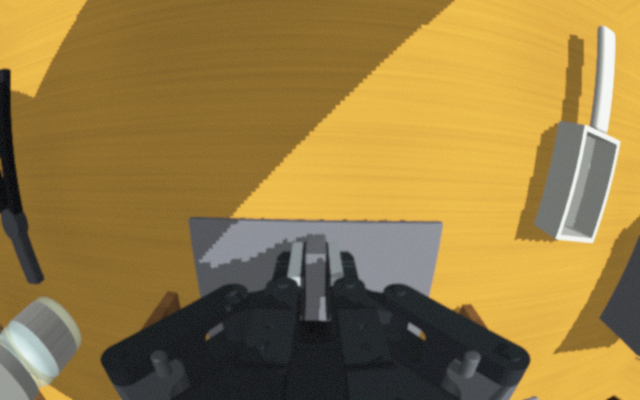

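>>> {"op": "play_rows", "data": {
  "steps": [
    {"dx":4,"dy":0,"dz":-0.5,"rx":0,"ry":0,"rz":0},
    {"dx":10,"dy":0,"dz":0,"rx":0,"ry":0,"rz":0},
    {"dx":14,"dy":0,"dz":0,"rx":0,"ry":0,"rz":0},
    {"dx":16,"dy":0,"dz":0,"rx":0,"ry":0,"rz":0},
    {"dx":16,"dy":0,"dz":0,"rx":0,"ry":0,"rz":0},
    {"dx":16,"dy":0,"dz":0,"rx":0,"ry":0,"rz":0},
    {"dx":16,"dy":0,"dz":0,"rx":0,"ry":0,"rz":0},
    {"dx":12,"dy":0,"dz":0,"rx":0,"ry":0,"rz":0},
    {"dx":6,"dy":0,"dz":0,"rx":0,"ry":0,"rz":0},
    {"dx":0,"dy":0,"dz":0,"rx":0,"ry":0,"rz":0}
  ]
}}

```text
t: 7.25
ee_pos: [0.4178, -0.1812, 0.0449]
tool_rot: [0.0, -0.013, 1.0, -0.0]
contact_force: [-2.1, 0.6, 12.8]
opening: 0.11
```

Run:
```python
from h import *
s=st(); d=img('wrist','w5')
```

```text
t 7.25 p [ 0.4178 -0.1812  0.0449] q [ 4.000e-04 -1.300e-02  9.999e-01 -3.000e-04] F [-2.1   0.61 12.76] open 0.11 J [-0.409  0.271 -0.513  0.786 -0.    -0.435]
```

View pics/w5.png

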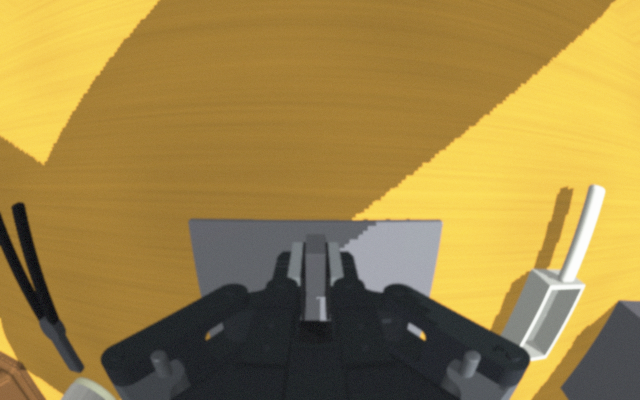

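>>> {"op": "play_rows", "data": {
  "jaw": 50,
  "steps": [
    {"dx":0,"dy":0,"dz":0,"rx":0,"ry":0,"rz":0},
    {"dx":0,"dy":0,"dz":0,"rx":0,"ry":0,"rz":0},
    {"dx":0,"dy":0,"dz":0,"rx":0,"ry":0,"rz":0},
    {"dx":0,"dy":0,"dz":-10,"rx":0,"ry":0,"rz":0},
    {"dx":0,"dy":0,"dz":-30,"rx":0,"ry":0,"rz":0},
    {"dx":0,"dy":0,"dz":-40,"rx":0,"ry":0,"rz":0},
    {"dx":0,"dy":0,"dz":-20,"rx":0,"ry":0,"rz":0},
    {"dx":0,"dy":0,"dz":0,"rx":0,"ry":0,"rz":0}
  ]
}}

```text
t: 8.3
ee_pos: [0.4189, -0.1814, 0.146]
tool_rot: [0.001, -0.013, 1.0, -0.001]
contact_force: [-1.1, -1.2, -1.0]
opening: 0.502
```

Run:
```python
from h import *
s=st(); d=img('wrist','w6'); t=img('top'); cv2.imwrite('pics/top1.png',cv2.resize(t['pixels'][150:330,180:460],None,fx=2.8,fy=2.8,interpolation=cv2.INTER_CUBIC))
for c,D in (('wrist',d),('top',t)):
  for n,z in [('lid_tab',.034),('lid_handle',.042),('lid_top',.02)]:
    for r in bot.landmark_of(n,c)[:1]: print(n,c,r['uv'],r['conf'],at(D,r['uv'],c,z).round(4))
```

```text
t 8.3 p [ 0.4189 -0.1814  0.146 ] q [ 1.400e-03 -1.310e-02  9.999e-01 -6.000e-04] F [-1.08 -1.23 -1.02] open 0.502 J [-0.409  0.17  -0.357  1.041 -0.    -0.435]
lid_tab wrist [313.2, 200.1] 0.65 [ 0.4158 -0.1833  0.034 ]
lid_top wrist [315.9, 251.1] 0.79 [ 0.468  -0.1797  0.02  ]
lid_tab top [378.3, 280.5] 0.89 [ 0.4196 -0.188   0.034 ]
lid_handle top [374.3, 262.0] 0.75 [ 0.4671 -0.1764  0.042 ]
lid_top top [372.2, 263.2] 0.66 [ 0.4651 -0.1734  0.02  ]
```

View pics/w6.png

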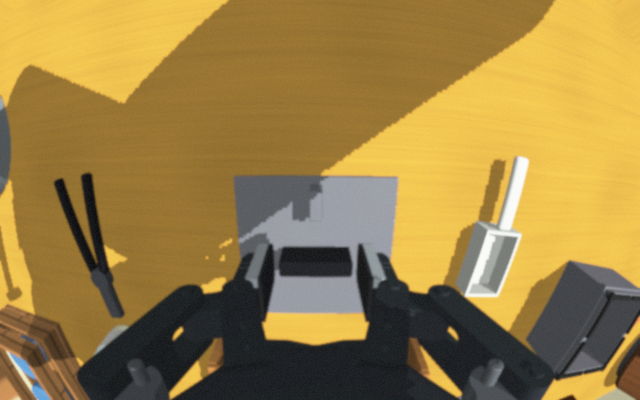

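View pics/top1.png

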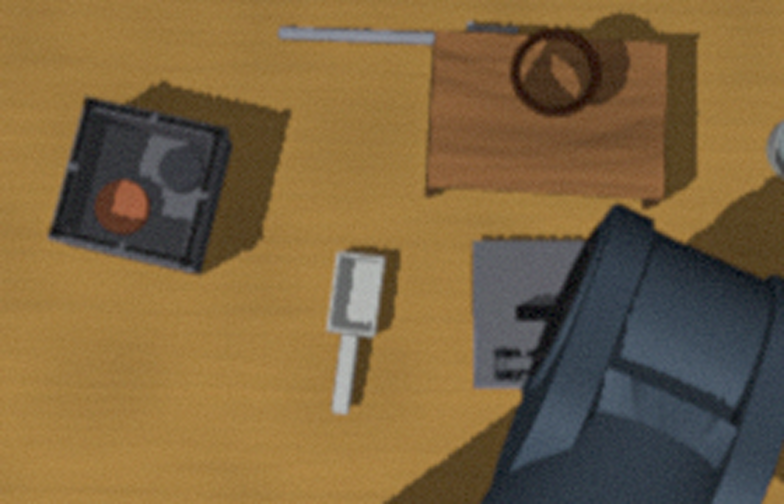

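Run:
```python
from h import *
d=img('wrist')
g=lambda p,z:at(d,p,'wrist',z)
a,b,c,e=g((235,176.5),.02),g((397,177.5),.02),g((270,312),.02),g((387,314),.02)
print(a,b,(a+b)/2,np.linalg.norm(a-b),np.degrees(np.arctan2(b[0]-a[0],b[1]-a[1])));print(c,e,(c+e)/2)
for p,z in (((278,247),.052),((352,247),.052),((280,276),.02),((351,276),.02)): print(g(p,z).round(4))
cv2.imwrite('pics/w7.png',cv2.resize(d['pixels'][165:325,220:410],None,fx=3.6,fy=3.6,interpolation=cv2.INTER_CUBIC))
```

```text
[ 0.39893885 -0.24846317  0.02      ] [ 0.39620373 -0.11300623  0.02      ] [ 0.39757129 -0.1807347   0.02      ] 0.1354845441378917 -1.1567478997151823
[ 0.53569175 -0.22288252  0.02      ] [ 0.53678347 -0.10489981  0.02      ] [ 0.53623761 -0.16389116  0.02      ]
[ 0.4466 -0.2089  0.052 ]
[ 0.4451 -0.1518  0.052 ]
[ 0.4923 -0.2116  0.02  ]
[ 0.4906 -0.1458  0.02  ]
```

View pics/w7.png

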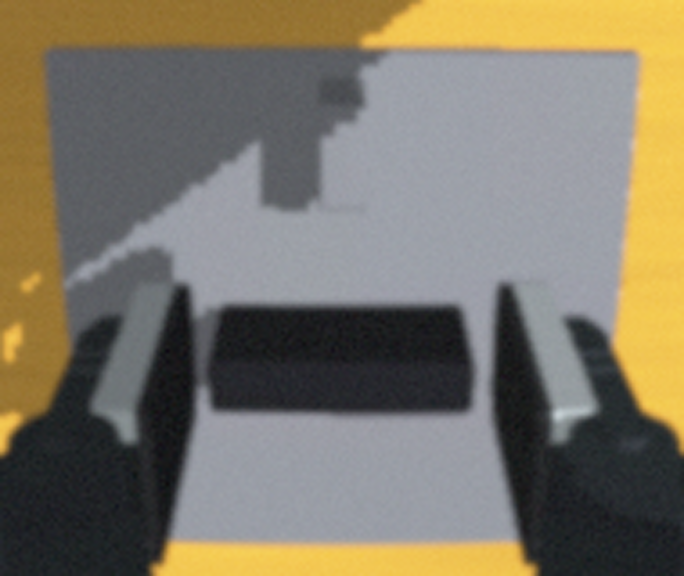

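Run:
```python
from h import *
d=img('wrist')
g=lambda p,z:at(d,p,'wrist',z)
z=lambda x,y:(220+x/3.6,165+y/3.6)
for p,h in ((z(212,358),.052),(z(472,363),.052),(z(212,410),.052),(z(472,410),.052),(z(222,308),.02),(z(462,308),.02)): print(g(p,h).round(4))
# tub corners in wrist
```

```text
[ 0.4622 -0.2086  0.052 ]
[ 0.462  -0.1513  0.052 ]
[ 0.4758 -0.2089  0.052 ]
[ 0.4742 -0.1503  0.052 ]
[ 0.4658 -0.2096  0.02  ]
[ 0.4642 -0.1502  0.02  ]
```

>>> {"op": "play_rows", "data": {
  "jaw": 38,
  "steps": [
    {"dx":-49.6,"dy":0.3,"dz":0,"rx":0,"ry":0,"rz":0},
    {"dx":0,"dy":0,"dz":0,"rx":0,"ry":0,"rz":10},
    {"dx":0,"dy":0,"dz":0,"rx":0,"ry":0,"rz":10},
    {"dx":0,"dy":0,"dz":0,"rx":0,"ry":0,"rz":10},
    {"dx":0,"dy":0,"dz":0,"rx":0,"ry":0,"rz":10},
    {"dx":0,"dy":0,"dz":0,"rx":0,"ry":0,"rz":10},
    {"dx":0,"dy":0,"dz":0,"rx":0,"ry":0,"rz":10},
    {"dx":0,"dy":0,"dz":0,"rx":0,"ry":0,"rz":10},
    {"dx":0,"dy":0,"dz":0,"rx":0,"ry":0,"rz":10},
    {"dx":0,"dy":0,"dz":0,"rx":0,"ry":0,"rz":10}
  ]
}}

```text
t: 10.05
ee_pos: [0.4675, -0.1794, 0.1441]
tool_rot: [-0.0, 0.7, 0.714, -0.0]
contact_force: [0.1, 0.3, 0.2]
opening: 0.378
```

>>> {"op": "play_rows", "data": {
  "steps": [
    {"dx":0,"dy":0,"dz":10,"rx":0,"ry":0,"rz":0},
    {"dx":0,"dy":0,"dz":20,"rx":0,"ry":0,"rz":0},
    {"dx":0,"dy":0,"dz":0,"rx":0,"ry":0,"rz":0}
  ]
}}

```text
t: 10.42
ee_pos: [0.4665, -0.179, 0.1127]
tool_rot: [-0.001, 0.696, 0.718, -0.001]
contact_force: [0.2, 0.3, 0.0]
opening: 0.382
```

Run:
```python
from h import *
s=st(); d=img('wrist','w8')
for n,z in [('lid_tab',.034),('lid_handle',.042),('lid_top',.02)]:
    for r in bot.landmark_of(n,'wrist')[:1]: print(n,r['uv'],r['conf'],at(d,r['uv'],'wrist',z).round(4))
```

```text
t 10.425 p [ 0.4665 -0.179   0.1127] q [-1.300e-03  6.964e-01  7.176e-01 -6.000e-04] F [0.22 0.25 0.03] open 0.382 J [-0.366  0.284 -0.299  0.991 -0.     1.175]
lid_tab [248.0, 219.9] 0.83 [ 0.4179 -0.1824  0.034 ]
lid_handle [321.1, 224.2] 0.94 [ 0.4696 -0.1806  0.042 ]
lid_top [319.5, 210.6] 0.94 [ 0.4687 -0.1786  0.02  ]
```

View pics/w8.png

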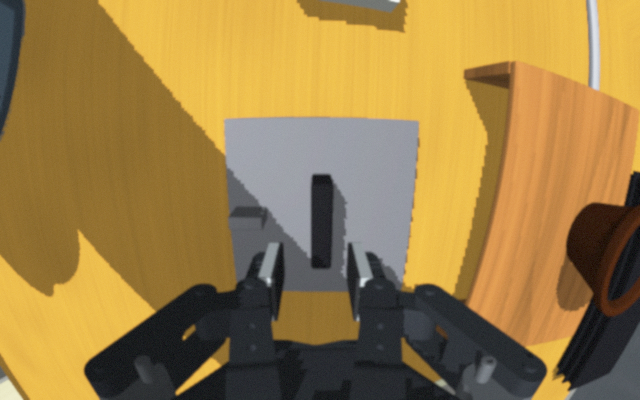

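>>> {"op": "play_rows", "data": {
  "squeeze": 50,
  "steps": [
    {"dx":-1,"dy":2.5,"dz":16,"rx":0,"ry":0,"rz":0},
    {"dx":0,"dy":0,"dz":25,"rx":0,"ry":0,"rz":0},
    {"dx":0,"dy":0,"dz":20,"rx":0,"ry":0,"rz":0},
    {"dx":0,"dy":0,"dz":6,"rx":0,"ry":0,"rz":0},
    {"dx":0,"dy":0,"dz":0,"rx":0,"ry":0,"rz":0}
  ]
}}

```text
t: 11.25
ee_pos: [0.47, -0.1803, 0.0471]
tool_rot: [-0.0, 0.698, 0.716, -0.0]
contact_force: [-0.2, -1.0, 1.2]
opening: 0.378
```

>>> {"op": "play_rows", "data": {
  "jaw": 0,
  "steps": [
    {"dx":0,"dy":0,"dz":0,"rx":0,"ry":0,"rz":0},
    {"dx":0,"dy":0,"dz":0,"rx":0,"ry":0,"rz":0},
    {"dx":0,"dy":0,"dz":0,"rx":0,"ry":0,"rz":0},
    {"dx":0,"dy":0,"dz":0,"rx":0,"ry":0,"rz":0}
  ]
}}

```text
t: 11.75
ee_pos: [0.4706, -0.1805, 0.0481]
tool_rot: [0.001, 0.698, 0.716, 0.0]
contact_force: [-1.4, 0.7, 5.9]
opening: 0.15
```

Run:
```python
from h import *
s=st(); d=img('wrist','w9')
```

```text
t 11.75 p [ 0.4706 -0.1805  0.0481] q [6.000e-04 6.978e-01 7.163e-01 2.000e-04] F [-1.41  0.68  5.88] open 0.15 J [-0.366  0.353 -0.385  0.832 -0.     1.178]
```

View pics/w9.png

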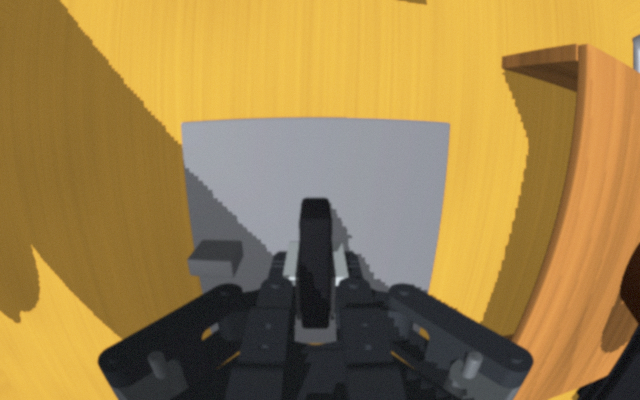

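>>> {"op": "play_rows", "data": {
  "steps": [
    {"dx":0,"dy":0,"dz":-10,"rx":0,"ry":0,"rz":0},
    {"dx":0,"dy":0,"dz":-25,"rx":0,"ry":0,"rz":0},
    {"dx":0,"dy":0,"dz":-30,"rx":0,"ry":0,"rz":0},
    {"dx":0,"dy":0,"dz":-30,"rx":0,"ry":0,"rz":0},
    {"dx":0,"dy":0,"dz":-25,"rx":0,"ry":0,"rz":0},
    {"dx":0,"dy":0,"dz":-15,"rx":0,"ry":0,"rz":0},
    {"dx":0,"dy":0,"dz":0,"rx":0,"ry":0,"rz":0},
    {"dx":0,"dy":0,"dz":0,"rx":0,"ry":0,"rz":0}
  ]
}}

```text
t: 12.8
ee_pos: [0.4696, -0.1801, 0.1814]
tool_rot: [-0.001, 0.698, 0.716, -0.0]
contact_force: [-0.1, 0.5, -4.4]
opening: 0.152
```

Run:
```python
from h import *
s=st(); d=img('wrist','w10'); t=img('top'); cv2.imwrite('pics/top2.png',cv2.resize(t['pixels'][160:280,180:460],None,fx=2.8,fy=2.8,interpolation=cv2.INTER_CUBIC))
cv2.imwrite('pics/top2b.png',cv2.resize(t['pixels'][180:250,192:270],None,fx=8,fy=8,interpolation=cv2.INTER_CUBIC))
for r in bot.silhouettes('tub','wrist')[:2]+bot.silhouettes('lid','wrist')[:2]: print(r['uv'],r['conf'],r['region'].sum())
```

```text
t 12.8 p [ 0.4696 -0.1801  0.1814] q [-7.000e-04  6.978e-01  7.163e-01 -3.000e-04] F [-0.06  0.53 -4.43] open 0.152 J [-0.366  0.243 -0.171  1.158  0.     1.178]
[314.4, 197.7] 0.56 42162
[341.4, 14.4] 0.19 2047
```

View pics/w10.png

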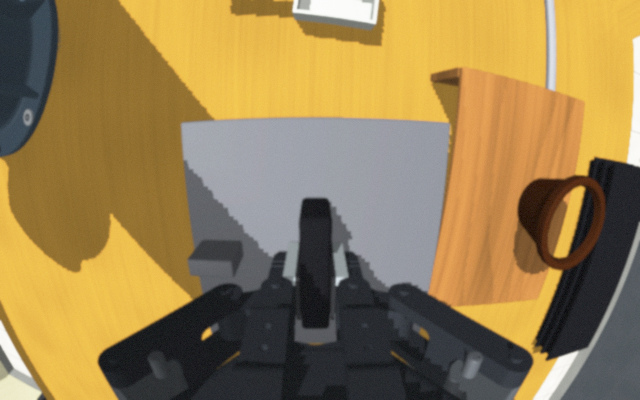

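View pics/top2b.png

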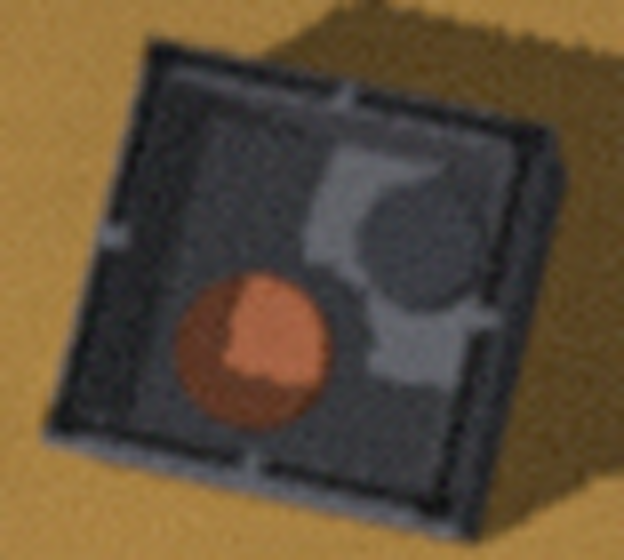

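Run:
```python
from h import *
t=img('top'); e=img('scene')
f=lambda p,h:at(t,(192+(p[0]+.5)/8-.5,180+(p[1]+.5)/8-.5),'top',h)
g=[f(p,.085) for p in ((347,97),(117,235),(487,317),(252,462))]
print(np.mean(g,0)); a=g[0]-g[3]; b=g[2]-g[1]
print(np.linalg.norm(a),np.degrees(np.arctan2(a[1],a[0])),np.linalg.norm(b),np.degrees(np.arctan2(b[1],b[0])))
c=[f(p,.088) for p in ((152,48),(553,128),(470,535),(50,432))]; print(np.mean(c,0),[np.linalg.norm(c[i]-c[i-1]).round(4) for i in range(4)])
# lines grads
for i,j in ((0,1),(3,2),(3,0),(2,1)):
  w=c[j]-c[i];print(np.degrees(np.arctan2(w[1],w[0])))
cv2.imwrite('pics/sc3.png',cv2.resize(e['pixels'][190:265,345:425],None,fx=8,fy=8,interpolation=cv2.INTER_CUBIC))
```

```text
[0.57803363 0.20303293 0.085     ]
0.12186646745424659 -11.490252268013213 0.1226954348748432 -101.16611756568533
[0.5753655  0.20064475 0.088     ] [np.float64(0.1282), np.float64(0.1331), np.float64(0.1338), np.float64(0.1385)]
-100.03157346017912
-102.34132052900816
-11.295401612955203
-8.948552664145643
```

View pics/sc3.png

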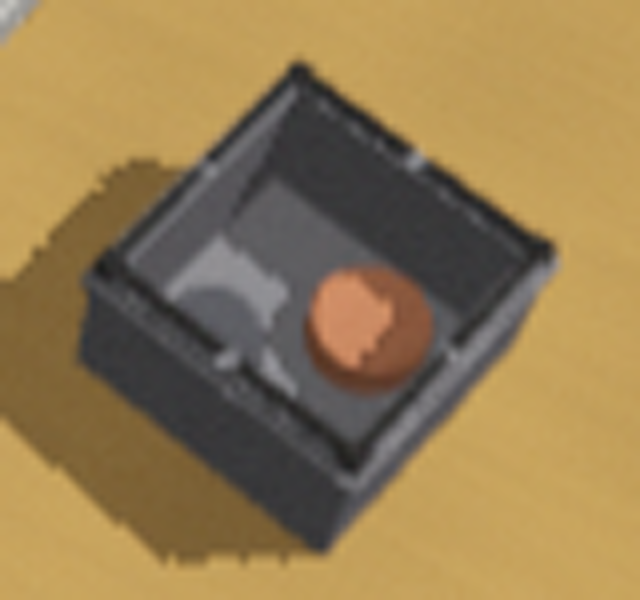

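Run:
```python
from h import *
e=img('scene')
f=lambda p,h:at(e,(345+(p[0]+.5)/8-.5,190+(p[1]+.5)/8-.5),'scene',h)
g=[f(p,.085) for p in ((210,167),(453,348),(415,160),(230,357))]
print(np.mean(g,0)); 
for i,j in ((0,1),(2,3)):
  w=g[j]-g[i]; print(np.linalg.norm(w),np.degrees(np.arctan2(w[1],w[0])))
```

```text
[0.57642497 0.20458442 0.085     ]
0.12141699744117794 79.10052144224764
0.12161537268392943 -11.1446731809881
```

Run:
```python
from h import *
s=st(); d=img('wrist')
Rm=R.from_quat(np.array(s['tool_rot']),scalar_first=True).as_matrix(); p=np.array(s['ee_pos'])
lift=p[2]-.0481
# predicted points if lid centred at TCP
cx=lambda x,y,z: proj(d,[*(p+Rm@np.array([y,x,0]))[:2],z+lift],'wrist').round(1)
# lid x = tool y, lid y = tool x
print('near end top',cx(-.007,.03,.052),cx(.007,.03,.052),'foot',cx(-.007,.03,.02),cx(.007,.03,.02),'far top',cx(-.007,-.03,.052),cx(.007,-.03,.052))
print('plate +y edge',cx(-.07,.07,.02),cx(.07,.07,.02),'tab top',cx(-.064,0.005,.044),cx(-.04,.005,.044))
cv2.imwrite('pics/w10z.png',cv2.resize(d['pixels'][110:340,170:460],None,fx=2.6,fy=2.6,interpolation=cv2.INTER_CUBIC))
```

```text
t 13.15 p [ 0.47   -0.1803  0.182 ] q [-2.000e-04  6.978e-01  7.163e-01 -1.000e-04] F [ 0.04  0.02 -4.38] open 0.147 J [-0.366  0.243 -0.17   1.159  0.     1.178]
near end top [300.1 219.4] [334.1 219.4] foot [303.  197.1] [330.4 197.1] far top [302.7 330.9] [330.8 330.9]
plate +y edge [180.9 122.9] [452.2 123.2] tab top [187.3 259.6] [233.  261.8]
```

View pics/w10z.png

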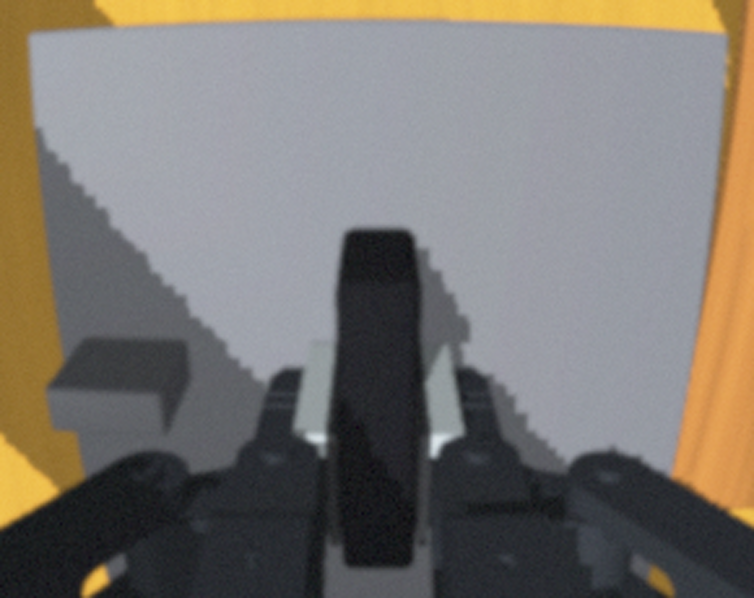

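>>> {"op": "play_rows", "data": {
  "steps": [
    {"dx":25,"dy":9,"dz":0,"rx":0,"ry":0,"rz":0},
    {"dx":45,"dy":16,"dz":0,"rx":0,"ry":0,"rz":0},
    {"dx":50,"dy":19,"dz":0,"rx":0,"ry":0,"rz":0},
    {"dx":50,"dy":19,"dz":0,"rx":0,"ry":0,"rz":0},
    {"dx":50,"dy":19,"dz":0,"rx":0,"ry":0,"rz":0},
    {"dx":45,"dy":18,"dz":0,"rx":0,"ry":0,"rz":0},
    {"dx":35,"dy":17,"dz":0,"rx":0,"ry":0,"rz":0},
    {"dx":0,"dy":0,"dz":0,"rx":0,"ry":0,"rz":6.4},
    {"dx":0,"dy":0,"dz":0,"rx":0,"ry":0,"rz":6.3},
    {"dx":0,"dy":0,"dz":0,"rx":0,"ry":0,"rz":0}
  ]
}}

```text
t: 14.45
ee_pos: [0.5792, 0.1227, 0.1821]
tool_rot: [-0.0, 0.772, 0.635, -0.0]
contact_force: [0.8, 0.2, -4.9]
opening: 0.151
```

Run:
```python
from h import *
s=st(); d=img('wrist','w11')
Rm=R.from_quat(np.array(s['tool_rot']),scalar_first=True).as_matrix(); print(np.degrees(np.arctan2(Rm[1,1],Rm[0,1])))
for r in bot.landmark_of('tub_rim','wrist')[:2]: print(r['uv'],r['conf'],at(d,r['uv'],'wrist',.085).round(4))
```

```text
t 14.45 p [0.5792 0.1227 0.1821] q [-0.000e+00  7.725e-01  6.350e-01 -1.000e-04] F [ 0.83  0.18 -4.94] open 0.151 J [ 0.209  0.423  0.084  1.232 -0.     1.974]
-11.154839446339832
[290.5, 103.1] 0.65 [0.5766 0.2027 0.085 ]
```

View pics/w11.png

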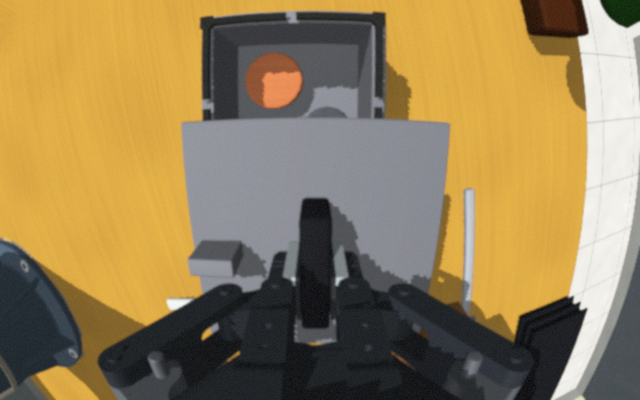

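Run:
```python
from h import *
d=img('wrist')
cv2.imwrite('pics/w11z.png',cv2.resize(d['pixels'][5:130,190:400],None,fx=3.6,fy=3.6,interpolation=cv2.INTER_CUBIC))
g=lambda p,z=.085:at(d,p,'wrist',z)
l,r,t=g((208,104)),g((380,105)),g((291,17))
print(l,r,t,(l+r)/2); w=r-l; print(np.linalg.norm(w),np.degrees(np.arctan2(w[1],w[0]))); c=(l+r)/2; w=t-c; print(np.linalg.norm(w),np.degrees(np.arctan2(w[1],w[0])))
```

```text
[0.51723593 0.21617543 0.085     ] [0.63856093 0.18991454 0.085     ] [0.58892123 0.26458408 0.085     ] [0.57789843 0.20304498 0.085     ]
0.12413455974992434 -12.213305937156223
0.06251849247876158 79.84495067347991
```

View pics/w11z.png

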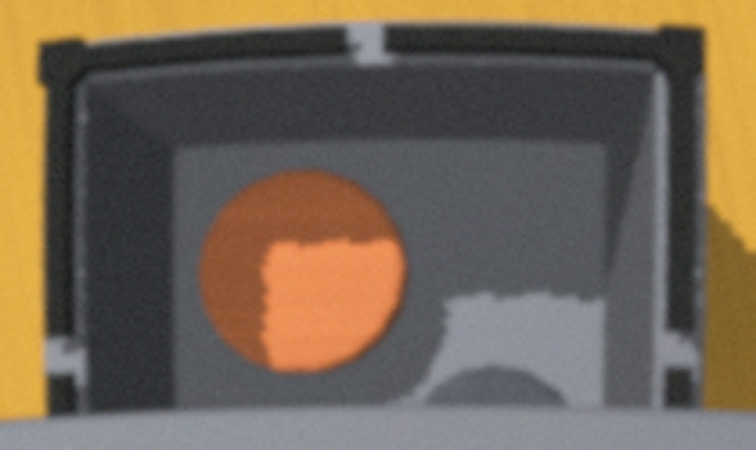

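>>> {"op": "play_rows", "data": {
  "steps": [
    {"dx":20,"dy":-4.4,"dz":0,"rx":0,"ry":0,"rz":0},
    {"dx":40,"dy":-9,"dz":0,"rx":0,"ry":0,"rz":0},
    {"dx":18.7,"dy":-4,"dz":0,"rx":0,"ry":0,"rz":0},
    {"dx":0,"dy":0,"dz":20,"rx":0,"ry":0,"rz":0},
    {"dx":0,"dy":0,"dz":15,"rx":0,"ry":0,"rz":0},
    {"dx":0,"dy":0,"dz":0,"rx":0,"ry":0,"rz":0},
    {"dx":0,"dy":0,"dz":0,"rx":0,"ry":0,"rz":0}
  ]
}}

```text
t: 15.48
ee_pos: [0.5777, 0.2031, 0.1479]
tool_rot: [0.0, 0.773, 0.635, 0.0]
contact_force: [0.1, 0.0, -5.1]
opening: 0.15
```

Run:
```python
from h import *
s=st(); d=img('wrist','w12');e=img('scene')
Rm=R.from_quat(np.array(s['tool_rot']),scalar_first=True).as_matrix(); yaw=np.arctan2(Rm[1,1],Rm[0,1]);print(np.degrees(yaw))
cv2.imwrite('pics/sc4.png',cv2.resize(e['pixels'][150:270,330:450],None,fx=5,fy=5,interpolation=cv2.INTER_CUBIC))
```

```text
t 15.475 p [0.5777 0.2031 0.1479] q [1.000e-04 7.728e-01 6.346e-01 3.000e-04] F [ 0.14  0.01 -5.07] open 0.15 J [ 0.338  0.479  0.082  1.174 -0.     2.105]
-11.21790794177261
```

View pics/w12.png

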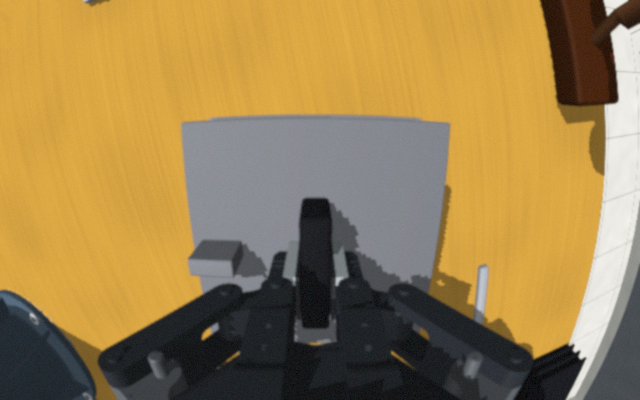

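View pics/sc4.png

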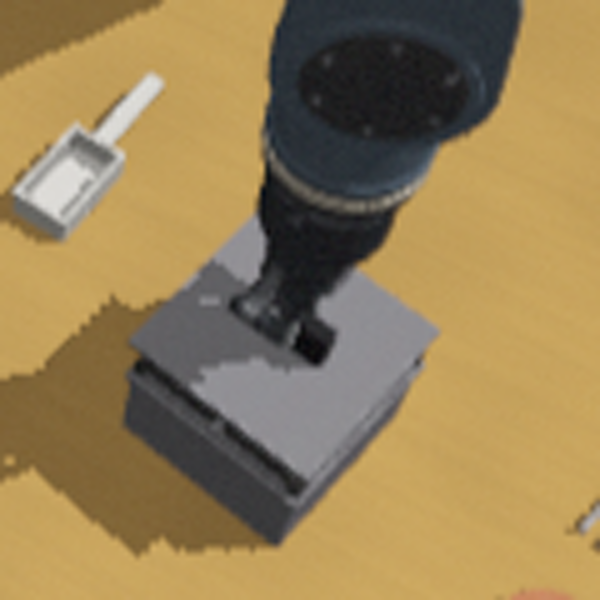

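>>> {"op": "play_rows", "data": {
  "steps": [
    {"dx":0,"dy":0,"dz":8,"rx":0,"ry":0,"rz":0},
    {"dx":0,"dy":0,"dz":5,"rx":0,"ry":0,"rz":0},
    {"dx":0,"dy":0,"dz":4,"rx":0,"ry":0,"rz":0},
    {"dx":0,"dy":0,"dz":0,"rx":0,"ry":0,"rz":0}
  ]
}}

```text
t: 16.08
ee_pos: [0.5772, 0.2031, 0.1299]
tool_rot: [-0.0, 0.773, 0.635, -0.0]
contact_force: [-0.4, 0.1, -5.0]
opening: 0.153
```

>>> {"op": "play_rows", "data": {
  "steps": [
    {"dx":0,"dy":0,"dz":3,"rx":0,"ry":0,"rz":0},
    {"dx":0,"dy":0,"dz":2.5,"rx":0,"ry":0,"rz":0},
    {"dx":0,"dy":0,"dz":0,"rx":0,"ry":0,"rz":0}
  ]
}}

```text
t: 16.45
ee_pos: [0.5773, 0.2032, 0.1246]
tool_rot: [-0.0, 0.773, 0.635, -0.0]
contact_force: [0.0, 0.2, -5.4]
opening: 0.153
```

>>> {"op": "play_rows", "data": {
  "steps": [
    {"dx":0,"dy":0,"dz":1,"rx":0,"ry":0,"rz":0},
    {"dx":0,"dy":0,"dz":0,"rx":0,"ry":0,"rz":0}
  ]
}}

```text
t: 16.7
ee_pos: [0.5774, 0.2032, 0.1238]
tool_rot: [-0.0, 0.773, 0.635, -0.0]
contact_force: [-0.5, -0.2, -4.7]
opening: 0.153
```

>>> {"op": "play_rows", "data": {
  "steps": [
    {"dx":0,"dy":0,"dz":0.7,"rx":0,"ry":0,"rz":0},
    {"dx":0,"dy":0,"dz":0,"rx":0,"ry":0,"rz":0}
  ]
}}

```text
t: 16.95
ee_pos: [0.5775, 0.2032, 0.1232]
tool_rot: [0.0, 0.773, 0.635, 0.0]
contact_force: [0.5, 0.1, -3.4]
opening: 0.152
```

>>> {"op": "play_rows", "data": {
  "steps": [
    {"dx":0,"dy":0,"dz":0.5,"rx":0,"ry":0,"rz":0},
    {"dx":0,"dy":0,"dz":0,"rx":0,"ry":0,"rz":0},
    {"dx":0,"dy":0,"dz":0,"rx":0,"ry":0,"rz":0}
  ]
}}

```text
t: 17.32
ee_pos: [0.5775, 0.2032, 0.1231]
tool_rot: [0.0, 0.773, 0.635, 0.0]
contact_force: [-3.5, -1.7, 6.3]
opening: 0.152
```

>>> {"op": "play_rows", "data": {
  "jaw": 38,
  "steps": [
    {"dx":0,"dy":0,"dz":0,"rx":0,"ry":0,"rz":0},
    {"dx":0,"dy":0,"dz":0,"rx":0,"ry":0,"rz":0},
    {"dx":0,"dy":0,"dz":0,"rx":0,"ry":0,"rz":0},
    {"dx":0,"dy":0,"dz":-10,"rx":0,"ry":0,"rz":0},
    {"dx":0,"dy":0,"dz":-25,"rx":0,"ry":0,"rz":0},
    {"dx":0,"dy":0,"dz":-25,"rx":0,"ry":0,"rz":0},
    {"dx":0,"dy":0,"dz":0,"rx":0,"ry":0,"rz":0}
  ]
}}

```text
t: 18.2
ee_pos: [0.5785, 0.2036, 0.1851]
tool_rot: [0.001, 0.773, 0.635, 0.002]
contact_force: [-0.1, 0.9, -0.3]
opening: 0.381
```

Run:
```python
from h import *
s=st(); d=img('wrist','w13');e=img('scene')
cv2.imwrite('pics/sc5.png',cv2.resize(e['pixels'][150:270,330:450],None,fx=5,fy=5,interpolation=cv2.INTER_CUBIC))
for n in ['lid_top','lid_handle','lid_corner0','lid_corner1','lid_corner2','lid_corner3']:
    for r in bot.landmark_of(n,'wrist')[:2]: print(n,r['uv'],r['conf'],at(d,r['uv'],'wrist',.095 if n!='lid_handle' else .117).round(4))
```

```text
t 18.2 p [0.5785 0.2036 0.1851] q [7.000e-04 7.727e-01 6.347e-01 1.800e-03] F [-0.11  0.87 -0.3 ] open 0.381 J [ 0.338  0.463  0.153  1.257 -0.     2.105]
lid_top [310.5, 212.4] 0.65 [0.5747 0.2041 0.095 ]
lid_handle [313.3, 224.6] 0.87 [0.5766 0.2028 0.117 ]
lid_corner0 [388.5, 143.4] 0.84 [0.6386 0.2435 0.095 ]
lid_corner0 [240.4, 144.1] 0.79 [0.5363 0.2633 0.095 ]
lid_corner1 [388.5, 143.4] 0.84 [0.6386 0.2435 0.095 ]
lid_corner1 [240.4, 144.1] 0.79 [0.5363 0.2633 0.095 ]
lid_corner2 [388.5, 143.4] 0.84 [0.6386 0.2435 0.095 ]
lid_corner2 [240.4, 144.1] 0.79 [0.5363 0.2633 0.095 ]
lid_corner3 [388.5, 143.4] 0.84 [0.6386 0.2435 0.095 ]
lid_corner3 [240.4, 144.1] 0.79 [0.5363 0.2633 0.095 ]
```

View pics/w13.png

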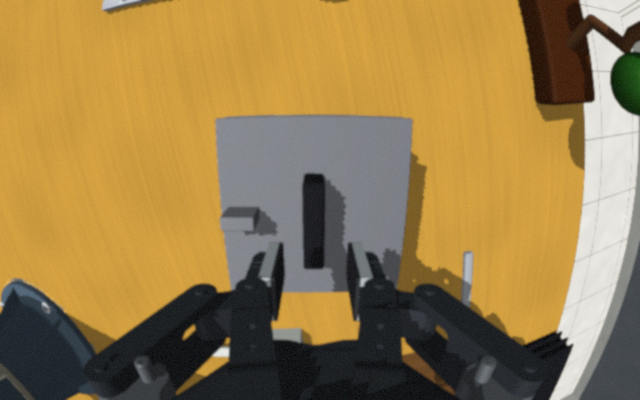

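View pics/sc5.png

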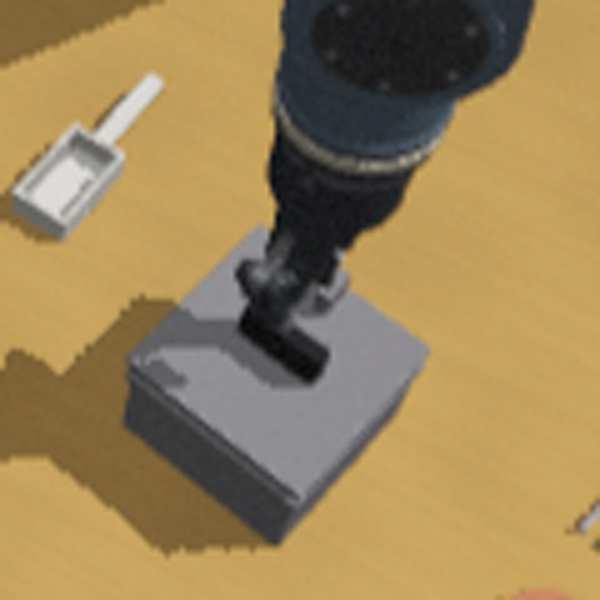

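>>> {"op": "play_rows", "data": {
  "jaw": 0,
  "squeeze": 20,
  "steps": [
    {"dx":27,"dy":26.6,"dz":0,"rx":0,"ry":0,"rz":0},
    {"dx":27,"dy":26.6,"dz":0,"rx":0,"ry":0,"rz":0},
    {"dx":0,"dy":0,"dz":25,"rx":0,"ry":0,"rz":0},
    {"dx":0,"dy":0,"dz":25,"rx":0,"ry":0,"rz":0},
    {"dx":0,"dy":0,"dz":13,"rx":0,"ry":0,"rz":0},
    {"dx":0,"dy":0,"dz":0,"rx":0,"ry":0,"rz":0},
    {"dx":0,"dy":0,"dz":0,"rx":0,"ry":0,"rz":0}
  ]
}}

```text
t: 19.48
ee_pos: [0.6405, 0.246, 0.1207]
tool_rot: [0.0, 0.773, 0.635, 0.001]
contact_force: [0.3, -0.0, 0.8]
opening: -0.001
```

Run:
```python
from h import *
s=st(); d=img('wrist','w14');
```

```text
t 19.475 p [0.6405 0.246  0.1207] q [2.000e-04 7.728e-01 6.347e-01 6.000e-04] F [ 0.26 -0.04  0.76] open -0.001 J [ 0.367  0.649  0.296  1.217 -0.     2.133]
```

View pics/w14.png

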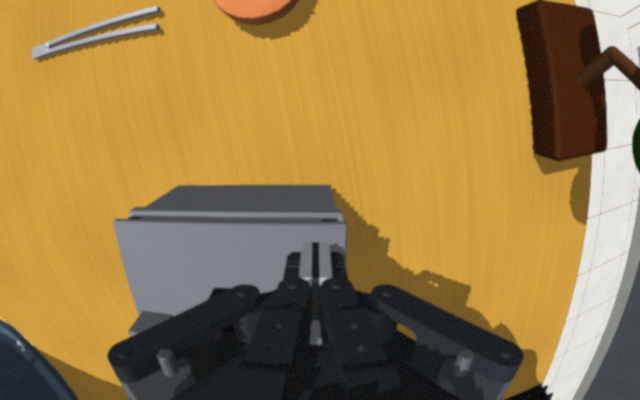

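>>> {"op": "play_rows", "data": {
  "steps": [
    {"dx":0,"dy":0,"dz":3,"rx":0,"ry":0,"rz":0},
    {"dx":0,"dy":0,"dz":2.5,"rx":0,"ry":0,"rz":0},
    {"dx":0,"dy":0,"dz":0,"rx":0,"ry":0,"rz":0}
  ]
}}

```text
t: 19.9
ee_pos: [0.6401, 0.2459, 0.1141]
tool_rot: [0.0, 0.773, 0.635, 0.0]
contact_force: [-0.3, 0.7, -0.0]
opening: 0.004
```

>>> {"op": "play_rows", "data": {
  "steps": [
    {"dx":0,"dy":0,"dz":1,"rx":0,"ry":0,"rz":0},
    {"dx":0,"dy":0,"dz":0,"rx":0,"ry":0,"rz":0}
  ]
}}

```text
t: 20.15
ee_pos: [0.6401, 0.2459, 0.1139]
tool_rot: [0.0, 0.773, 0.635, 0.0]
contact_force: [-3.5, -0.6, 8.9]
opening: -0.0
```

>>> {"op": "play_rows", "data": {
  "steps": [
    {"dx":0,"dy":0,"dz":1,"rx":0,"ry":0,"rz":0},
    {"dx":0,"dy":0,"dz":0,"rx":0,"ry":0,"rz":0}
  ]
}}

```text
t: 20.4
ee_pos: [0.6402, 0.2459, 0.1133]
tool_rot: [0.0, 0.773, 0.635, 0.001]
contact_force: [-3.5, -1.1, 13.7]
opening: 0.002
```

>>> {"op": "play_rows", "data": {
  "steps": [
    {"dx":0,"dy":0,"dz":0.8,"rx":0,"ry":0,"rz":0},
    {"dx":0,"dy":0,"dz":0,"rx":0,"ry":0,"rz":0}
  ]
}}

```text
t: 20.65
ee_pos: [0.6403, 0.2459, 0.1126]
tool_rot: [0.0, 0.773, 0.635, 0.001]
contact_force: [-5.0, -0.6, 14.8]
opening: 0.003
```

>>> {"op": "play_rows", "data": {
  "steps": [
    {"dx":0,"dy":0,"dz":0.8,"rx":0,"ry":0,"rz":0},
    {"dx":0,"dy":0,"dz":0,"rx":0,"ry":0,"rz":0}
  ]
}}

```text
t: 20.9
ee_pos: [0.6403, 0.2459, 0.1119]
tool_rot: [0.0, 0.773, 0.635, 0.001]
contact_force: [-5.1, -2.4, 16.1]
opening: 0.002
```

>>> {"op": "play_rows", "data": {
  "steps": [
    {"dx":0,"dy":0,"dz":0.8,"rx":0,"ry":0,"rz":0},
    {"dx":0,"dy":0,"dz":0,"rx":0,"ry":0,"rz":0}
  ]
}}

```text
t: 21.15
ee_pos: [0.6403, 0.246, 0.1111]
tool_rot: [0.0, 0.773, 0.635, 0.001]
contact_force: [-5.1, -2.4, 15.4]
opening: 0.003
```

Moving steadily at about 15 N; continuing.

>>> {"op": "play_rows", "data": {
  "steps": [
    {"dx":0,"dy":0,"dz":0.8,"rx":0,"ry":0,"rz":0},
    {"dx":0,"dy":0,"dz":0,"rx":0,"ry":0,"rz":0}
  ]
}}

```text
t: 21.4
ee_pos: [0.6404, 0.246, 0.1104]
tool_rot: [0.0, 0.773, 0.635, 0.001]
contact_force: [-3.5, -1.5, 16.0]
opening: -0.0
```

>>> {"op": "play_rows", "data": {
  "steps": [
    {"dx":0,"dy":0,"dz":0.8,"rx":0,"ry":0,"rz":0},
    {"dx":0,"dy":0,"dz":0,"rx":0,"ry":0,"rz":0}
  ]
}}

```text
t: 21.65
ee_pos: [0.6404, 0.246, 0.1099]
tool_rot: [0.0, 0.773, 0.635, 0.001]
contact_force: [-5.9, -1.7, 19.8]
opening: 0.001
```

>>> {"op": "play_rows", "data": {
  "steps": [
    {"dx":0,"dy":0,"dz":0.6,"rx":0,"ry":0,"rz":0},
    {"dx":0,"dy":0,"dz":0,"rx":0,"ry":0,"rz":0}
  ]
}}

```text
t: 21.9
ee_pos: [0.6405, 0.2461, 0.1098]
tool_rot: [0.0, 0.773, 0.635, 0.001]
contact_force: [-7.1, -2.4, 25.1]
opening: 0.003
```

>>> {"op": "play_rows", "data": {
  "steps": [
    {"dx":0,"dy":0,"dz":-8,"rx":0,"ry":0,"rz":0},
    {"dx":0,"dy":0,"dz":-8,"rx":0,"ry":0,"rz":0},
    {"dx":0,"dy":-35,"dz":0,"rx":0,"ry":0,"rz":0},
    {"dx":0,"dy":-40,"dz":0,"rx":0,"ry":0,"rz":0},
    {"dx":0,"dy":-35,"dz":0,"rx":0,"ry":0,"rz":0},
    {"dx":0,"dy":0,"dz":4,"rx":0,"ry":0,"rz":0},
    {"dx":0,"dy":0,"dz":0,"rx":0,"ry":0,"rz":0}
  ]
}}

```text
t: 22.78
ee_pos: [0.5325, 0.2672, 0.1195]
tool_rot: [0.0, 0.773, 0.635, 0.0]
contact_force: [0.6, 0.2, 0.1]
opening: -0.002
```

>>> {"op": "play_rows", "data": {
  "steps": [
    {"dx":0,"dy":0,"dz":2,"rx":0,"ry":0,"rz":0},
    {"dx":0,"dy":0,"dz":0,"rx":0,"ry":0,"rz":0}
  ]
}}

```text
t: 23.02
ee_pos: [0.5327, 0.267, 0.1171]
tool_rot: [-0.0, 0.773, 0.634, -0.0]
contact_force: [0.1, -0.7, 0.2]
opening: 0.002
```

>>> {"op": "play_rows", "data": {
  "steps": [
    {"dx":0,"dy":0,"dz":2,"rx":0,"ry":0,"rz":0},
    {"dx":0,"dy":0,"dz":0,"rx":0,"ry":0,"rz":0}
  ]
}}

```text
t: 23.28
ee_pos: [0.5322, 0.2671, 0.1153]
tool_rot: [-0.0, 0.773, 0.635, -0.0]
contact_force: [0.9, 0.0, -0.4]
opening: 0.0
```

>>> {"op": "play_rows", "data": {
  "steps": [
    {"dx":0,"dy":0,"dz":1.5,"rx":0,"ry":0,"rz":0},
    {"dx":0,"dy":0,"dz":0,"rx":0,"ry":0,"rz":0}
  ]
}}

```text
t: 23.52
ee_pos: [0.5322, 0.2672, 0.1141]
tool_rot: [0.0, 0.773, 0.635, 0.0]
contact_force: [0.3, 0.1, -0.1]
opening: 0.001
```

>>> {"op": "play_rows", "data": {
  "steps": [
    {"dx":0,"dy":0,"dz":1,"rx":0,"ry":0,"rz":0},
    {"dx":0,"dy":0,"dz":0.5,"rx":0,"ry":0,"rz":0},
    {"dx":0,"dy":0,"dz":0,"rx":0,"ry":0,"rz":0}
  ]
}}

```text
t: 23.9
ee_pos: [0.5323, 0.2673, 0.1132]
tool_rot: [0.0, 0.773, 0.635, 0.0]
contact_force: [-2.7, -0.6, 10.1]
opening: 0.001
```

>>> {"op": "play_rows", "data": {
  "steps": [
    {"dx":0,"dy":0,"dz":0.7,"rx":0,"ry":0,"rz":0},
    {"dx":0,"dy":0,"dz":0.5,"rx":0,"ry":0,"rz":0},
    {"dx":0,"dy":0,"dz":0,"rx":0,"ry":0,"rz":0}
  ]
}}

```text
t: 24.28
ee_pos: [0.5323, 0.2673, 0.1121]
tool_rot: [0.0, 0.773, 0.635, 0.0]
contact_force: [-3.2, -1.3, 11.3]
opening: -0.002
```

>>> {"op": "play_rows", "data": {
  "steps": [
    {"dx":0,"dy":0,"dz":0.7,"rx":0,"ry":0,"rz":0},
    {"dx":0,"dy":0,"dz":0.5,"rx":0,"ry":0,"rz":0},
    {"dx":0,"dy":0,"dz":0,"rx":0,"ry":0,"rz":0}
  ]
}}

```text
t: 24.65
ee_pos: [0.5323, 0.2674, 0.1109]
tool_rot: [0.0, 0.773, 0.635, 0.0]
contact_force: [-2.5, -1.1, 11.5]
opening: 0.001
```

>>> {"op": "play_rows", "data": {
  "steps": [
    {"dx":0,"dy":0,"dz":0.7,"rx":0,"ry":0,"rz":0},
    {"dx":0,"dy":0,"dz":0.3,"rx":0,"ry":0,"rz":0},
    {"dx":0,"dy":0,"dz":0,"rx":0,"ry":0,"rz":0}
  ]
}}

```text
t: 25.02
ee_pos: [0.5324, 0.2674, 0.11]
tool_rot: [0.0, 0.773, 0.635, 0.001]
contact_force: [-2.6, -0.5, 11.1]
opening: 0.001
```

>>> {"op": "play_rows", "data": {
  "steps": [
    {"dx":0,"dy":0,"dz":0.7,"rx":0,"ry":0,"rz":0},
    {"dx":0,"dy":0,"dz":0,"rx":0,"ry":0,"rz":0}
  ]
}}

```text
t: 25.28
ee_pos: [0.5324, 0.2675, 0.1096]
tool_rot: [0.0, 0.773, 0.635, 0.001]
contact_force: [-5.1, -2.0, 17.3]
opening: 0.0
```

>>> {"op": "play_rows", "data": {
  "steps": [
    {"dx":0,"dy":0,"dz":0.8,"rx":0,"ry":0,"rz":0},
    {"dx":0,"dy":0,"dz":0,"rx":0,"ry":0,"rz":0}
  ]
}}

```text
t: 25.52
ee_pos: [0.5325, 0.2675, 0.1095]
tool_rot: [0.0, 0.773, 0.635, 0.001]
contact_force: [-8.7, -3.7, 26.2]
opening: -0.001
```

>>> {"op": "play_rows", "data": {
  "steps": [
    {"dx":0,"dy":0,"dz":-8,"rx":0,"ry":0,"rz":0},
    {"dx":0,"dy":0,"dz":-30,"rx":0,"ry":0,"rz":0},
    {"dx":-35,"dy":0,"dz":-2,"rx":0,"ry":0,"rz":0},
    {"dx":-40,"dy":0,"dz":0,"rx":0,"ry":0,"rz":0},
    {"dx":-35,"dy":0,"dz":0,"rx":0,"ry":0,"rz":0},
    {"dx":0,"dy":0,"dz":27,"rx":0,"ry":0,"rz":0},
    {"dx":0,"dy":0,"dz":0,"rx":0,"ry":0,"rz":0}
  ]
}}

```text
t: 26.4
ee_pos: [0.5098, 0.1587, 0.1195]
tool_rot: [-0.001, 0.773, 0.635, -0.001]
contact_force: [0.5, 0.4, 0.1]
opening: -0.001
```

>>> {"op": "play_rows", "data": {
  "steps": [
    {"dx":1,"dy":2,"dz":2,"rx":0,"ry":0,"rz":0},
    {"dx":0,"dy":0,"dz":2,"rx":0,"ry":0,"rz":0},
    {"dx":0,"dy":0,"dz":1,"rx":0,"ry":0,"rz":0},
    {"dx":0,"dy":0,"dz":0,"rx":0,"ry":0,"rz":0}
  ]
}}

```text
t: 26.9
ee_pos: [0.513, 0.16, 0.1157]
tool_rot: [0.0, 0.773, 0.635, 0.0]
contact_force: [-0.7, 0.3, 0.6]
opening: -0.004
```

>>> {"op": "play_rows", "data": {
  "steps": [
    {"dx":0,"dy":0,"dz":0.8,"rx":0,"ry":0,"rz":0},
    {"dx":0,"dy":0,"dz":0.6,"rx":0,"ry":0,"rz":0},
    {"dx":0,"dy":0,"dz":0,"rx":0,"ry":0,"rz":0}
  ]
}}

```text
t: 27.28
ee_pos: [0.513, 0.1599, 0.1142]
tool_rot: [-0.0, 0.773, 0.635, 0.0]
contact_force: [-0.2, -0.5, 0.8]
opening: -0.001
```

>>> {"op": "play_rows", "data": {
  "steps": [
    {"dx":0,"dy":0,"dz":0.7,"rx":0,"ry":0,"rz":0},
    {"dx":0,"dy":0,"dz":0.5,"rx":0,"ry":0,"rz":0},
    {"dx":0,"dy":0,"dz":0,"rx":0,"ry":0,"rz":0}
  ]
}}

```text
t: 27.65
ee_pos: [0.5131, 0.1599, 0.1136]
tool_rot: [0.0, 0.773, 0.635, 0.0]
contact_force: [-4.9, -2.1, 11.3]
opening: -0.001
```

>>> {"op": "play_rows", "data": {
  "steps": [
    {"dx":0,"dy":0,"dz":0.7,"rx":0,"ry":0,"rz":0},
    {"dx":0,"dy":0,"dz":0.5,"rx":0,"ry":0,"rz":0},
    {"dx":0,"dy":0,"dz":0,"rx":0,"ry":0,"rz":0}
  ]
}}

```text
t: 28.02
ee_pos: [0.513, 0.1599, 0.1125]
tool_rot: [0.0, 0.773, 0.635, 0.0]
contact_force: [-3.4, -1.2, 13.2]
opening: -0.0
```

>>> {"op": "play_rows", "data": {
  "steps": [
    {"dx":0,"dy":0,"dz":0.7,"rx":0,"ry":0,"rz":0},
    {"dx":0,"dy":0,"dz":0.5,"rx":0,"ry":0,"rz":0},
    {"dx":0,"dy":0,"dz":0,"rx":0,"ry":0,"rz":0}
  ]
}}

```text
t: 28.4
ee_pos: [0.513, 0.1598, 0.1113]
tool_rot: [0.0, 0.773, 0.635, 0.0]
contact_force: [-4.8, -1.8, 13.3]
opening: 0.001
```

>>> {"op": "play_rows", "data": {
  "steps": [
    {"dx":0,"dy":0,"dz":0.7,"rx":0,"ry":0,"rz":0},
    {"dx":0,"dy":0,"dz":0.3,"rx":0,"ry":0,"rz":0},
    {"dx":0,"dy":0,"dz":0,"rx":0,"ry":0,"rz":0}
  ]
}}

```text
t: 28.78
ee_pos: [0.513, 0.1598, 0.1103]
tool_rot: [0.0, 0.773, 0.635, 0.0]
contact_force: [-5.8, -2.5, 14.8]
opening: 0.003
```

>>> {"op": "play_rows", "data": {
  "steps": [
    {"dx":0,"dy":0,"dz":0.7,"rx":0,"ry":0,"rz":0},
    {"dx":0,"dy":0,"dz":0.2,"rx":0,"ry":0,"rz":0},
    {"dx":0,"dy":0,"dz":0,"rx":0,"ry":0,"rz":0}
  ]
}}

```text
t: 29.15
ee_pos: [0.513, 0.1598, 0.1095]
tool_rot: [0.0, 0.773, 0.635, 0.0]
contact_force: [-5.6, -3.1, 15.3]
opening: 0.001
```

>>> {"op": "play_rows", "data": {
  "steps": [
    {"dx":0,"dy":0,"dz":0.7,"rx":0,"ry":0,"rz":0},
    {"dx":0,"dy":0,"dz":0,"rx":0,"ry":0,"rz":0}
  ]
}}

```text
t: 29.4
ee_pos: [0.5131, 0.1598, 0.1093]
tool_rot: [0.0, 0.773, 0.635, 0.0]
contact_force: [-8.4, -4.0, 23.1]
opening: 0.001
```

Home at this corner; now the fourth.

>>> {"op": "play_rows", "data": {
  "steps": [
    {"dx":0,"dy":0,"dz":-8,"rx":0,"ry":0,"rz":0},
    {"dx":0,"dy":0,"dz":-8,"rx":0,"ry":0,"rz":0},
    {"dx":0,"dy":35,"dz":0,"rx":0,"ry":0,"rz":0},
    {"dx":0,"dy":40,"dz":0,"rx":0,"ry":0,"rz":0},
    {"dx":0,"dy":35,"dz":0,"rx":0,"ry":0,"rz":0},
    {"dx":0,"dy":0,"dz":4,"rx":0,"ry":0,"rz":0},
    {"dx":0,"dy":0,"dz":3,"rx":0,"ry":0,"rz":0},
    {"dx":0,"dy":0,"dz":0,"rx":0,"ry":0,"rz":0}
  ]
}}

```text
t: 30.4
ee_pos: [0.62, 0.1387, 0.1169]
tool_rot: [-0.0, 0.773, 0.635, -0.0]
contact_force: [0.6, -1.0, -0.3]
opening: -0.002
```

>>> {"op": "play_rows", "data": {
  "steps": [
    {"dx":0,"dy":0,"dz":1,"rx":0,"ry":0,"rz":0},
    {"dx":0,"dy":0,"dz":1,"rx":0,"ry":0,"rz":0},
    {"dx":0,"dy":0,"dz":0,"rx":0,"ry":0,"rz":0}
  ]
}}

```text
t: 30.78
ee_pos: [0.6208, 0.1386, 0.1151]
tool_rot: [0.0, 0.773, 0.635, 0.0]
contact_force: [0.1, -0.7, -0.0]
opening: -0.0
```

>>> {"op": "play_rows", "data": {
  "steps": [
    {"dx":0,"dy":0,"dz":0.7,"rx":0,"ry":0,"rz":0},
    {"dx":0,"dy":0,"dz":0.5,"rx":0,"ry":0,"rz":0},
    {"dx":0,"dy":0,"dz":0,"rx":0,"ry":0,"rz":0}
  ]
}}

```text
t: 31.15
ee_pos: [0.621, 0.1386, 0.114]
tool_rot: [0.0, 0.773, 0.635, 0.0]
contact_force: [-0.0, 0.6, 3.4]
opening: 0.001
```

>>> {"op": "play_rows", "data": {
  "steps": [
    {"dx":0,"dy":0,"dz":0.8,"rx":0,"ry":0,"rz":0},
    {"dx":0,"dy":0,"dz":0.6,"rx":0,"ry":0,"rz":0},
    {"dx":0,"dy":0,"dz":0,"rx":0,"ry":0,"rz":0}
  ]
}}

```text
t: 31.52
ee_pos: [0.6211, 0.1386, 0.1131]
tool_rot: [0.0, 0.773, 0.635, 0.0]
contact_force: [-1.6, -0.0, 9.1]
opening: 0.005
```

>>> {"op": "play_rows", "data": {
  "steps": [
    {"dx":0,"dy":0,"dz":0.7,"rx":0,"ry":0,"rz":0},
    {"dx":0,"dy":0,"dz":0.5,"rx":0,"ry":0,"rz":0},
    {"dx":0,"dy":0,"dz":0,"rx":0,"ry":0,"rz":0}
  ]
}}

```text
t: 31.9
ee_pos: [0.6211, 0.1385, 0.1119]
tool_rot: [0.0, 0.773, 0.635, 0.0]
contact_force: [-3.2, -0.4, 10.3]
opening: 0.001
```

>>> {"op": "play_rows", "data": {
  "steps": [
    {"dx":0,"dy":0,"dz":0.7,"rx":0,"ry":0,"rz":0},
    {"dx":0,"dy":0,"dz":0.5,"rx":0,"ry":0,"rz":0},
    {"dx":0,"dy":0,"dz":0,"rx":0,"ry":0,"rz":0}
  ]
}}

```text
t: 32.28
ee_pos: [0.6211, 0.1385, 0.1107]
tool_rot: [0.0, 0.773, 0.635, 0.0]
contact_force: [-2.3, -1.3, 9.7]
opening: -0.003
```

>>> {"op": "play_rows", "data": {
  "steps": [
    {"dx":0,"dy":0,"dz":0.7,"rx":0,"ry":0,"rz":0},
    {"dx":0,"dy":0,"dz":0,"rx":0,"ry":0,"rz":0}
  ]
}}

```text
t: 32.52
ee_pos: [0.6212, 0.1385, 0.11]
tool_rot: [0.0, 0.773, 0.635, 0.0]
contact_force: [-2.8, -1.4, 9.2]
opening: 0.004
```

>>> {"op": "play_rows", "data": {
  "steps": [
    {"dx":0,"dy":0,"dz":0.7,"rx":0,"ry":0,"rz":0},
    {"dx":0,"dy":0,"dz":0,"rx":0,"ry":0,"rz":0}
  ]
}}

```text
t: 32.78
ee_pos: [0.6212, 0.1385, 0.1094]
tool_rot: [0.0, 0.773, 0.635, 0.0]
contact_force: [-2.3, -1.5, 10.6]
opening: -0.003
```

>>> {"op": "play_rows", "data": {
  "steps": [
    {"dx":0,"dy":0,"dz":0.8,"rx":0,"ry":0,"rz":0},
    {"dx":0,"dy":0,"dz":0,"rx":0,"ry":0,"rz":0}
  ]
}}

```text
t: 33.02
ee_pos: [0.6212, 0.1385, 0.109]
tool_rot: [0.0, 0.773, 0.635, 0.001]
contact_force: [-4.1, -2.2, 15.5]
opening: 0.0
```

>>> {"op": "play_rows", "data": {
  "steps": [
    {"dx":0,"dy":0,"dz":0.5,"rx":0,"ry":0,"rz":0},
    {"dx":0,"dy":0,"dz":0,"rx":0,"ry":0,"rz":0}
  ]
}}

```text
t: 33.28
ee_pos: [0.6212, 0.1385, 0.109]
tool_rot: [0.0, 0.773, 0.635, 0.001]
contact_force: [-6.3, -1.9, 23.1]
opening: 0.001
```

>>> {"op": "play_rows", "data": {
  "steps": [
    {"dx":0,"dy":0,"dz":-8,"rx":0,"ry":0,"rz":0},
    {"dx":0,"dy":0,"dz":-8,"rx":0,"ry":0,"rz":0},
    {"dx":35,"dy":0,"dz":0,"rx":0,"ry":0,"rz":0},
    {"dx":40,"dy":0,"dz":0,"rx":0,"ry":0,"rz":0},
    {"dx":34,"dy":0,"dz":0,"rx":0,"ry":0,"rz":0},
    {"dx":0,"dy":0,"dz":5,"rx":0,"ry":0,"rz":0},
    {"dx":0,"dy":0,"dz":3,"rx":0,"ry":0,"rz":0},
    {"dx":0,"dy":0,"dz":0,"rx":0,"ry":0,"rz":0}
  ]
}}

```text
t: 34.28
ee_pos: [0.6419, 0.2445, 0.1151]
tool_rot: [-0.0, 0.773, 0.634, -0.0]
contact_force: [-0.3, -0.3, 0.5]
opening: 0.0
```

>>> {"op": "play_rows", "data": {
  "steps": [
    {"dx":0,"dy":0,"dz":1.5,"rx":0,"ry":0,"rz":0},
    {"dx":0,"dy":0,"dz":1,"rx":0,"ry":0,"rz":0},
    {"dx":0,"dy":0,"dz":0,"rx":0,"ry":0,"rz":0}
  ]
}}

```text
t: 34.65
ee_pos: [0.642, 0.2453, 0.1128]
tool_rot: [-0.0, 0.773, 0.635, -0.0]
contact_force: [0.3, 0.2, 0.7]
opening: -0.001
```

>>> {"op": "play_rows", "data": {
  "steps": [
    {"dx":0,"dy":0,"dz":1,"rx":0,"ry":0,"rz":0},
    {"dx":0,"dy":0,"dz":0.5,"rx":0,"ry":0,"rz":0},
    {"dx":0,"dy":0,"dz":0,"rx":0,"ry":0,"rz":0}
  ]
}}

```text
t: 35.02
ee_pos: [0.642, 0.2454, 0.1112]
tool_rot: [-0.0, 0.773, 0.635, -0.0]
contact_force: [0.2, -0.3, -0.5]
opening: -0.004
```

>>> {"op": "play_rows", "data": {
  "steps": [
    {"dx":0,"dy":0,"dz":1,"rx":0,"ry":0,"rz":0},
    {"dx":0,"dy":0,"dz":0.5,"rx":0,"ry":0,"rz":0},
    {"dx":0,"dy":0,"dz":0,"rx":0,"ry":0,"rz":0}
  ]
}}

```text
t: 35.4
ee_pos: [0.642, 0.2454, 0.1097]
tool_rot: [-0.0, 0.773, 0.635, -0.0]
contact_force: [-0.5, -0.1, -0.3]
opening: 0.002
```

>>> {"op": "play_rows", "data": {
  "steps": [
    {"dx":0,"dy":0,"dz":0.7,"rx":0,"ry":0,"rz":0},
    {"dx":0,"dy":0,"dz":0.6,"rx":0,"ry":0,"rz":0},
    {"dx":0,"dy":0,"dz":0,"rx":0,"ry":0,"rz":0}
  ]
}}

```text
t: 35.78
ee_pos: [0.6421, 0.2455, 0.1091]
tool_rot: [0.0, 0.773, 0.635, 0.0]
contact_force: [-2.9, -0.6, 7.3]
opening: -0.003
```

>>> {"op": "play_rows", "data": {
  "steps": [
    {"dx":0,"dy":0,"dz":0.8,"rx":0,"ry":0,"rz":0},
    {"dx":0,"dy":0,"dz":0.6,"rx":0,"ry":0,"rz":0},
    {"dx":0,"dy":0,"dz":0,"rx":0,"ry":0,"rz":0}
  ]
}}

```text
t: 36.15
ee_pos: [0.6422, 0.2455, 0.109]
tool_rot: [0.0, 0.773, 0.635, 0.001]
contact_force: [-8.0, -3.3, 21.5]
opening: -0.0
```

>>> {"op": "play_rows", "data": {
  "steps": [
    {"dx":0,"dy":0,"dz":-8,"rx":0,"ry":0,"rz":0},
    {"dx":0,"dy":0,"dz":-7,"rx":0,"ry":0,"rz":0},
    {"dx":0,"dy":-35,"dz":0,"rx":0,"ry":0,"rz":0},
    {"dx":0,"dy":-40,"dz":0,"rx":0,"ry":0,"rz":0},
    {"dx":0,"dy":-34,"dz":0,"rx":0,"ry":0,"rz":0},
    {"dx":0,"dy":0,"dz":6,"rx":0,"ry":0,"rz":0},
    {"dx":0,"dy":0,"dz":4,"rx":0,"ry":0,"rz":0},
    {"dx":0,"dy":0,"dz":0,"rx":0,"ry":0,"rz":0}
  ]
}}

```text
t: 37.15
ee_pos: [0.5357, 0.2664, 0.1116]
tool_rot: [-0.0, 0.773, 0.635, -0.0]
contact_force: [-0.2, -0.1, -0.1]
opening: 0.003
```

>>> {"op": "play_rows", "data": {
  "steps": [
    {"dx":0,"dy":0,"dz":1,"rx":0,"ry":0,"rz":0},
    {"dx":0,"dy":0,"dz":0.8,"rx":0,"ry":0,"rz":0},
    {"dx":0,"dy":0,"dz":0,"rx":0,"ry":0,"rz":0}
  ]
}}

```text
t: 37.52
ee_pos: [0.5352, 0.2666, 0.1102]
tool_rot: [-0.0, 0.773, 0.635, -0.0]
contact_force: [-0.4, -0.3, -0.0]
opening: -0.003
```

>>> {"op": "play_rows", "data": {
  "steps": [
    {"dx":0,"dy":0,"dz":1,"rx":0,"ry":0,"rz":0},
    {"dx":0,"dy":0,"dz":0.6,"rx":0,"ry":0,"rz":0},
    {"dx":0,"dy":0,"dz":0,"rx":0,"ry":0,"rz":0}
  ]
}}

```text
t: 37.9
ee_pos: [0.5353, 0.2667, 0.1092]
tool_rot: [0.0, 0.773, 0.635, 0.0]
contact_force: [-1.1, -1.0, 5.7]
opening: -0.0
```

>>> {"op": "play_rows", "data": {
  "steps": [
    {"dx":0,"dy":0,"dz":0.7,"rx":0,"ry":0,"rz":0},
    {"dx":0,"dy":0,"dz":0.6,"rx":0,"ry":0,"rz":0},
    {"dx":0,"dy":0,"dz":0,"rx":0,"ry":0,"rz":0}
  ]
}}

```text
t: 38.28
ee_pos: [0.5353, 0.2667, 0.109]
tool_rot: [0.0, 0.773, 0.635, 0.001]
contact_force: [-7.8, -4.0, 22.4]
opening: 0.001
```

Home there as well; checking the third.

>>> {"op": "play_rows", "data": {
  "steps": [
    {"dx":0,"dy":0,"dz":-8,"rx":0,"ry":0,"rz":0},
    {"dx":0,"dy":0,"dz":-30,"rx":0,"ry":0,"rz":0},
    {"dx":-35,"dy":0,"dz":-2,"rx":0,"ry":0,"rz":0},
    {"dx":-40,"dy":0,"dz":0,"rx":0,"ry":0,"rz":0},
    {"dx":-35,"dy":0,"dz":0,"rx":0,"ry":0,"rz":0},
    {"dx":0,"dy":0,"dz":25,"rx":0,"ry":0,"rz":0},
    {"dx":0,"dy":0,"dz":9,"rx":0,"ry":0,"rz":0},
    {"dx":0,"dy":0,"dz":0,"rx":0,"ry":0,"rz":0}
  ]
}}

```text
t: 39.28
ee_pos: [0.5135, 0.1589, 0.1131]
tool_rot: [-0.0, 0.773, 0.635, -0.001]
contact_force: [-0.2, 0.5, 0.1]
opening: -0.003
```

>>> {"op": "play_rows", "data": {
  "steps": [
    {"dx":0,"dy":0,"dz":1,"rx":0,"ry":0,"rz":0},
    {"dx":0,"dy":0,"dz":1,"rx":0,"ry":0,"rz":0},
    {"dx":0,"dy":0,"dz":0,"rx":0,"ry":0,"rz":0}
  ]
}}

```text
t: 39.65
ee_pos: [0.5139, 0.1589, 0.1116]
tool_rot: [0.0, 0.773, 0.635, 0.0]
contact_force: [-1.2, -0.2, -0.9]
opening: 0.001
```

>>> {"op": "play_rows", "data": {
  "steps": [
    {"dx":0,"dy":0,"dz":0.8,"rx":0,"ry":0,"rz":0},
    {"dx":0,"dy":0,"dz":0.6,"rx":0,"ry":0,"rz":0},
    {"dx":0,"dy":0,"dz":0,"rx":0,"ry":0,"rz":0}
  ]
}}

```text
t: 40.02
ee_pos: [0.5137, 0.1587, 0.11]
tool_rot: [-0.0, 0.773, 0.635, -0.0]
contact_force: [0.6, -0.1, -0.4]
opening: -0.002
```

>>> {"op": "play_rows", "data": {
  "steps": [
    {"dx":0,"dy":0,"dz":1,"rx":0,"ry":0,"rz":0},
    {"dx":0,"dy":0,"dz":0.6,"rx":0,"ry":0,"rz":0},
    {"dx":0,"dy":0,"dz":0,"rx":0,"ry":0,"rz":0}
  ]
}}

```text
t: 40.4
ee_pos: [0.5139, 0.1587, 0.109]
tool_rot: [0.0, 0.773, 0.635, 0.0]
contact_force: [-4.2, -1.5, 11.2]
opening: 0.001
```

>>> {"op": "play_rows", "data": {
  "steps": [
    {"dx":0,"dy":0,"dz":0.8,"rx":0,"ry":0,"rz":0},
    {"dx":0,"dy":0,"dz":0.5,"rx":0,"ry":0,"rz":0},
    {"dx":0,"dy":0,"dz":0,"rx":0,"ry":0,"rz":0}
  ]
}}

```text
t: 40.78
ee_pos: [0.514, 0.1587, 0.1089]
tool_rot: [0.0, 0.773, 0.635, 0.001]
contact_force: [-11.2, -3.0, 31.5]
opening: 0.002
```

>>> {"op": "play_rows", "data": {
  "steps": [
    {"dx":0,"dy":0,"dz":-8,"rx":0,"ry":0,"rz":0},
    {"dx":0,"dy":0,"dz":-8,"rx":0,"ry":0,"rz":0},
    {"dx":0,"dy":35,"dz":0,"rx":0,"ry":0,"rz":0},
    {"dx":0,"dy":40,"dz":0,"rx":0,"ry":0,"rz":0},
    {"dx":0,"dy":34,"dz":0,"rx":0,"ry":0,"rz":0},
    {"dx":0,"dy":0,"dz":7,"rx":0,"ry":0,"rz":0},
    {"dx":0,"dy":0,"dz":4.5,"rx":0,"ry":0,"rz":0},
    {"dx":0,"dy":0,"dz":0,"rx":0,"ry":0,"rz":0}
  ]
}}

```text
t: 41.78
ee_pos: [0.6197, 0.1377, 0.1113]
tool_rot: [-0.0, 0.773, 0.635, -0.0]
contact_force: [0.4, -0.5, 0.0]
opening: 0.0
```

>>> {"op": "play_rows", "data": {
  "steps": [
    {"dx":0,"dy":0,"dz":0.8,"rx":0,"ry":0,"rz":0},
    {"dx":0,"dy":0,"dz":0.8,"rx":0,"ry":0,"rz":0},
    {"dx":0,"dy":0,"dz":0,"rx":0,"ry":0,"rz":0}
  ]
}}

```text
t: 42.15
ee_pos: [0.6206, 0.1376, 0.1101]
tool_rot: [0.0, 0.773, 0.635, 0.0]
contact_force: [-0.6, 0.0, -0.1]
opening: -0.002
```

>>> {"op": "play_rows", "data": {
  "steps": [
    {"dx":0,"dy":0,"dz":0.8,"rx":0,"ry":0,"rz":0},
    {"dx":0,"dy":0,"dz":0.5,"rx":0,"ry":0,"rz":0},
    {"dx":0,"dy":0,"dz":0,"rx":0,"ry":0,"rz":0}
  ]
}}

```text
t: 42.52
ee_pos: [0.6208, 0.1376, 0.1091]
tool_rot: [0.0, 0.773, 0.635, 0.0]
contact_force: [-1.6, -0.4, 5.9]
opening: -0.001
```

All four stop at TCP z about 0.109. One last press here, then withdraw.

>>> {"op": "play_rows", "data": {
  "steps": [
    {"dx":0,"dy":0,"dz":0.8,"rx":0,"ry":0,"rz":0},
    {"dx":0,"dy":0,"dz":0.5,"rx":0,"ry":0,"rz":0},
    {"dx":0,"dy":0,"dz":0,"rx":0,"ry":0,"rz":0}
  ]
}}

```text
t: 42.9
ee_pos: [0.6208, 0.1376, 0.109]
tool_rot: [0.0, 0.773, 0.635, 0.001]
contact_force: [-8.1, -1.7, 20.9]
opening: -0.002
```

>>> {"op": "play_rows", "data": {
  "steps": [
    {"dx":0,"dy":0,"dz":-10,"rx":0,"ry":0,"rz":0},
    {"dx":0,"dy":0,"dz":-40,"rx":0,"ry":0,"rz":0},
    {"dx":0,"dy":0,"dz":-40,"rx":0,"ry":0,"rz":0},
    {"dx":-45,"dy":0,"dz":-10,"rx":0,"ry":0,"rz":0},
    {"dx":-45,"dy":-20,"dz":0,"rx":0,"ry":0,"rz":0},
    {"dx":-45,"dy":-20,"dz":0,"rx":0,"ry":0,"rz":0},
    {"dx":0,"dy":0,"dz":0,"rx":0,"ry":0,"rz":0},
    {"dx":0,"dy":0,"dz":0,"rx":0,"ry":0,"rz":0}
  ]
}}

```text
t: 43.9
ee_pos: [0.5556, 0.013, 0.2078]
tool_rot: [0.0, 0.773, 0.635, 0.0]
contact_force: [0.2, 0.3, 0.7]
opening: -0.001
```

Run:
```python
from h import *
s=st(); e=img('scene'); t=img('top'); d=img('wrist','w15')
cv2.imwrite('pics/sc6.png',cv2.resize(e['pixels'][130:270,220:450],None,fx=3.4,fy=3.4,interpolation=cv2.INTER_CUBIC))
cv2.imwrite('pics/top6.png',cv2.resize(t['pixels'][150:310,130:490],None,fx=2.2,fy=2.2,interpolation=cv2.INTER_CUBIC))
for c,D in (('scene',e),('top',t),('wrist',d)):
  for n,z in (('lid_handle',.112),('lid_top',.09),('pot',.074),('scoop',0),('wire',0),('tweezers',0),('pliers',0),('rake',0),('jar',0)):
    if c=='wrist' and n[:3]!='lid': continue
    for r in bot.landmark_of(n,c)[:1]: print(c,n,np.round(r['uv'],1),round(r['conf'],2),at(D,r['uv'],c,z).round(4))
```

```text
t 43.9 p [0.5556 0.013  0.2078] q [2.000e-04 7.728e-01 6.346e-01 4.000e-04] F [0.22 0.26 0.71] open -0.001 J [0.023 0.338 0.025 1.257 0.    1.79 ]
scene lid_handle [385.4 217.7] 0.87 [0.5792 0.2012 0.112 ]
scene lid_top [387.5 221.3] 0.96 [0.5748 0.2103 0.09  ]
scene pot [267.2 196.3] 0.65 [ 0.6923 -0.1789  0.074 ]
scene scoop [343.2 185.5] 0.67 [ 0.4743 -0.0034  0.    ]
scene wire [436.4 276. ] 0.75 [0.6202 0.4212 0.    ]
scene tweezers [457.  245.1] 0.45 [0.4831 0.439  0.    ]
scene pliers [243.  142.7] 0.66 [ 0.5054 -0.4429  0.    ]
scene rake [300.3 246.6] 0.58 [ 0.7621 -0.004   0.    ]
scene jar [242.8 142.1] 0.73 [ 0.5033 -0.4455  0.    ]
top lid_handle [225.1 214.1] 0.83 [0.574  0.2087 0.112 ]
top pot [375.4 176.7] 0.68 [ 0.6888 -0.1747  0.074 ]
top scoop [241.4 233.8] 0.43 [0.5374 0.1812 0.    ]
top wire [155.4 198.7] 0.72 [0.6287 0.4226 0.    ]
top tweezers [140.3 257.7] 0.77 [0.4661 0.4507 0.    ]
top pliers [471.4 249.9] 0.66 [ 0.5087 -0.4451  0.    ]
top rake [143.5 259.3] 0.54 [0.462  0.4417 0.    ]
top jar [465.3 203.2] 0.6 [ 0.6371 -0.432   0.    ]
```

View pics/sc6.png

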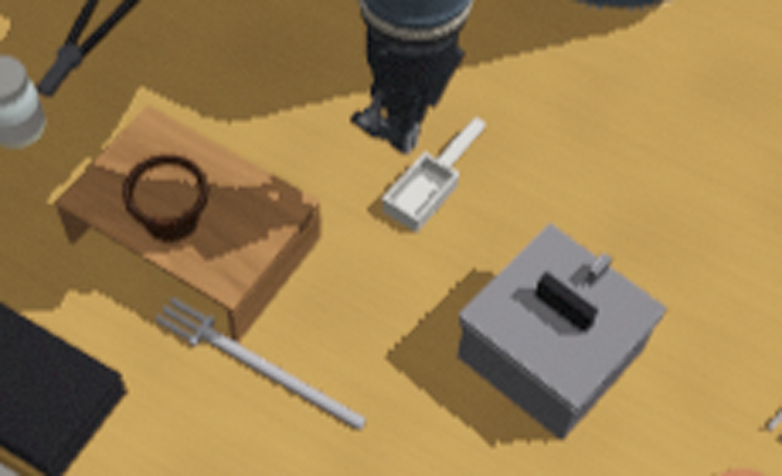

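View pics/top6.png

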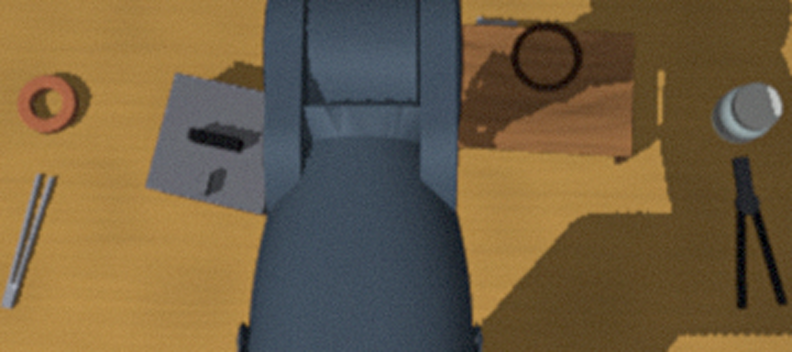

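View pics/w15.png

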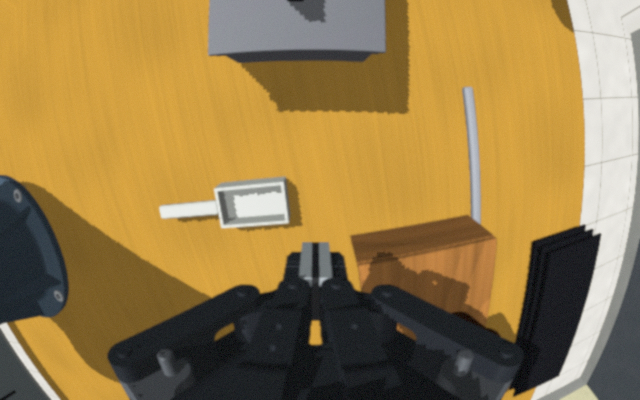

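The lid lies flush and square on the tub, centred at roughly (232, 213) in the top view. The bystanders stand where they were, and the gripper is clear of everything. I'm handing the job in.

```bash
python3 -c "
from station import bot
print(bot.job_done())"
```

```text
the job is handed in; nothing more can be done
None
```

I drew the lid out about 110 mm by its tab and let it go flat on the bench. I then took it by the handle, set it on the tub's seal and let go, and pressed the four corners in two rounds.

**Seating:** In the first round each corner went down 4–5 mm at about 10–16 N before stopping hard. In the second round all four stopped at the same height (TCP z about 0.109 m, so the plate's top is near 0.090 m).

**Force:** The highest vertical push I read while pressing was 31.5 N. These are readings at the end of each move, so a short higher peak between readings would not show.

**Last pictures:** The scene and wrist pictures show the lid flush and square on the tub, and the arm is clear of everything at 44 s. The bystanders look to be where they started.

**Checks that disagreed:**
- The networks' last lid estimates scatter by 5–7 mm: lid_top in the scene camera is about 7 mm off in y. I put this down to noise, because the ribs went into the tub with no side force and the grasp put the lid within about 1 mm of centre.
- Some bystander detections were clearly wrong, such as the rake and scoop in the top view (blocked by the arm) and the jar in the scene view. For those I relied on the pictures themselves.

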